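# Put a sample tin away in the sloping-top bin

## Task

Put the low sample tin away in the metal bin: with the hatch still shut, flip up the ring pull that lies in the recess of its sloping hatch, then lift the hatch by it and swing it fully open, back past upright to its stop. Stand the low tin upright on the bin's floor without dropping it, leave the hatch fully open, and do not disturb the tall tin or the glass cups.

Things in the scene. Friction and masses are not known exactly. Their poses are not given: they have to be found in the camera images.
- bin: Fixed aluminium bin, 240 deep (x) by 250 wide (y), 160 mm high at the back. Origin at table level; x to its back, y left, z up. Faces at x -140 and +100, y +-125. Front wall 16 thick, 60 high; from its top the top face slopes up at 30 degrees for 200 mm to a flat ledge (x 33 to 100, z 160, solid below). Side walls 25 thick. Hollow inside: x -124 to 33, y +-100, floor at z 6
- hatch (a joint): Angle of the steel hatch, flush in the slope: 0 shut, 2.27 fully open at its stop (10 degrees past upright, leaning away from the robot). 170 mm from hinge to free (front, lower) edge, 190 wide, 6 thick, 0.4 kg. Its hinge at the upper (back) edge runs along the bin's y; the front edge rises up and over to the back. Stiff hinge: stays where left; lifting by the ring takes about 6 N
- hatch_hinge (a point): Middle of the hatch's hinge line, level with its top face. x runs along the hatch from free edge to hinge (30 degrees up from level while shut), y along the hinge, z out of the top face; it turns with the hatch. A recess pan 34 mm deep, 68 wide, is sunk in the hatch from x -55 to -160 mm, centred, and sticks out 36 mm below the hatch
- ring (a joint): Angle of the ring pull on the hatch: 0 lying in the pan (it may start up to 0.12), 1.57 square to the hatch, stop at 1.92. Stays where left (light friction). Its free bar rises up and over towards the hatch's free edge (to the robot). Pivot 150 mm from the hatch's hinge line, 6 mm below the top face, axis along the bin's y
- ring_bar (a point): Middle of the ring pull's free bar, on its axis; the bar runs along the bin's y. Squared loop of 8 mm round steel, 60 wide, straight part of the bar 34, bar 55 mm from the pivot. Folded, the bar lies 95 mm from the hatch's hinge line, 6 below the top face; 28 mm of pan depth under its axis, 36 mm of free pan on the hinge side, the loop's opening (48 long, 44 wide) on the other
- bin_floor (a point): Middle of the free part of the bin's floor, at floor level: a good place for the tin. Axes as the bin's
- low_tin_center (a point): Centre (half-way up) of the low closed metal tin: 58 mm diameter, 66 high, about 0.22 kg, standing on the table to the left or right; z is its axis
- tall_tin_center (a point): Centre of the tall closed metal tin: 62 mm diameter, 130 high; on the other side; not to be moved
- cup0_center (a point): Centre of an empty glass cup, 84 mm diameter, 85 high, on the left beside the bin; not to be moved
- cup1_center (a point): Centre of another such glass cup, on the right; not to be moved
Not all that is in view belongs to the job. What is shaped like the part that bears low_tin_center but pink is not meant.

How it is judged:
By the outcome, as a careful person would: the job done as asked, in the order asked, and still so for the second after the job is handed in, with the robot touching nothing.
It also fails if it takes over 72 s, if anything falls off the work surface, if the arm or the gripper's body presses on something with over 40 N, if the wrist force passes 120 N, or if a joint passes its speed limit or range.

## Robot

A 6-joint arm with a two-finger parallel gripper is mounted at the origin on the work surface. World frame = base frame: x ahead of the robot, y to its left, z up, the work surface at z = 0. Lengths are in m, angles in degrees, forces in N, time in s.
With the tool pointing down it reaches from about 0.4 to 0.825 m from the base axis. Payload 7 kg.
Tool frame: the origin (TCP) lies where the fingers leave the gripper's body, on its centre line; the fingertips stand 66 mm ahead of it and the grasp point (between the pads) lies 47 mm ahead of it; z points along the fingers, y is the direction in which the jaws open and shut (so a half turn about z gives the same grasp; the last joint's range is limited). The gripper opens to 88 mm and grips with 3 to 60 N. Pads are 19 mm wide; open, the fingers measure 130 mm over their backs; the gripper's body (78 mm by 193 mm) begins 47 mm behind the grasp point.
Start: joints at [92.939, 20.546, 0.682, 0, -70.136, -16.507], TCP at [0.158, 0.656, 0.292] pointing down, gripper open.
Joint ranges: [-176.03, 176.03], [-82.01, 121.73], [-58.28, 71.71], [-173.87, 95.51], [-174.79, -0.11], [-173.66, 173.66]. Speed limits (degrees/s): [136.94, 136.94, 172.46, 180, 180, 180].

## Interface

Orientations are given as [roll, pitch, yaw] about the fixed x, y, z axes, in that order (R = Rz(yaw) Ry(pitch) Rx(roll)).
In Python, from plant import get_obs, snapshot, close_job gives the robot as it stands.
- The arm moves only by the tool play_rows, never from a script. Its argument "series" is a list of rows, each a list of 5 numbers: the opening in per cent of the stroke, from 0 (shut) to 100 (fully open), then the shift along the tool's x, y, z in m, then the turn about the tool's z in degrees. In form: [[jaw, dx, dy, dz, spin], ...]. A call has 1 to 10 rows; each row is the pose to reach, as a shift and turn from the pose commanded when the call began, along the tool's axes at that moment; what a row does not reach only later rows make up. A row lasts 1/10 s, in which the tool goes at most 50 mm and 8.59 degrees, less where a joint would pass 70% of its speed; a pose out of reach is approached as far as the arm can. A call with a gripper value outside its range is refused whole. The fingers move at their own pace and stop on an object; the grip force is fixed at half the most. Time passes only in rows, so rows that repeat a pose let the fingers close. It gives the time, the measured TCP pose, the force and the opening at its end, in the units of the state.
- get_obs(): the state, without advancing time (a new reading comes with each control period).
- snapshot(name): name is "side" or "top" or "wrist"; returns a dict with "frame" (384x512x3 uint8, red, green, blue), "z_map" (384x512 float32, m along the optical axis (not along the pixel's ray), 0 where there is no reading), "mtx" (3x3 intrinsics, pixels), "camera_from_world" (4x4, takes a point from world to camera coordinates); the wrist camera has in their place "tool_from_camera" (4x4, takes a point from camera to tool coordinates, whose origin is the TCP and whose axes are the flange's). Camera axes: x right, y up, looking along -z (the intrinsics and any distortion apply to the point x, -y, -z); pixel columns grow to the right and rows downward; lengths in m; the calibration is good to about 2 mm. A picture is of the moment at which its call begins: read the wrist's pose just before it.
- close_job(): hands the job in, once; it reports no verdict.
The state is a dict: "clock": time; "joint_pos": joint angles; "qvel": joint speeds; "tau": joint torques, N m; "tool_pos": TCP position; "orientation": TCP orientation; "force": force on the tool from outside, world axes, zero at the start; "moment": the same for the moment, N m; "opening": finger opening in m.
Only numpy, scipy, OpenCV 4.12 (cv2) and the standard library are available. Lean on these libraries where they do the work, as an engineer would, in place of code of your own. Each camera call takes 0.05 s, during which the arm holds its last target.

## Working session

There is one attempt and no reset: what is moved stays moved. The work goes in short steps, Python scripts to look and compute and a tool call to move; the robot and the scene stay as the last step left them, time stands still between calls to the robot, and variables do not carry over. Pictures are saved under pics/ and viewed, and the job is handed in when it is done.

Besides the shell and the picture viewer there is one more tool, called after ">>>" as name(argument=value, ...) on one line, values as JSON. play_rows: Moves the arm, as the interface text tells. Its arguments: {"type":"object","properties":{"series":{"type":"array"}},"required":["series"]}

```bash
ls; mkdir -p pics; python3 - <<'E'
from plant import get_obs, snapshot
import cv2,numpy as np
print(get_obs())
for n in ["side","top","wrist"]:
    s=snapshot(n); np.savez(f"pics/{n}0.npz",**s)
    cv2.imwrite(f"pics/{n}0.png",cv2.cvtColor(s["frame"],cv2.COLOR_RGB2BGR))
    print(n,{k:v for k,v in s.items() if k not in("frame","z_map")})
E
```

```text
pics
{'clock': 0.0, 'joint_pos': array([ 9.29399546e+01,  2.05906552e+01,  6.33785022e-01, -2.24024059e-02,
       -7.01360352e+01, -1.65065756e+01]), 'qvel': array([-0.09603787, -0.09210445,  0.10309657,  0.01896435, -0.10185737,
        0.04786537]), 'tau': array([ 1.17076328e-03, -5.82722104e+01,  2.93057531e+01,  6.99724495e+00,
        7.05740356e-03, -1.55809826e-04]), 'tool_pos': array([0.1582586 , 0.65578471, 0.29122431]), 'orientation': array([ 1.79904939e+02, -6.20784623e-03, -1.35742450e+01]), 'force': array([-0.84863377,  0.7737379 , -0.43713953]), 'moment': array([-0.02157698,  0.04523875,  0.05371833]), 'opening': 0.08776410265733114}
side {'mtx': array([[457.9618255 ,   0.        , 251.69281496],
       [  0.        , 457.9618255 , 185.79928247],
       [  0.        ,   0.        ,   1.        ]]), 'camera_from_world': array([[ 0.72890582, -0.6844081 , -0.01678869, -0.36962845],
       [ 0.51688618,  0.53408105,  0.66901877, -0.35499666],
       [-0.44891534, -0.49632952,  0.74305587, -1.13325296],
       [ 0.        ,  0.        ,  0.        ,  1.        ]])}
top {'mt
[... 256 characters left out ...]
4836,  0.01994033,  0.165856  , -0.5478549 ],
       [-0.16621766,  0.01809231,  0.9859231 , -0.93952786],
       [ 0.        ,  0.        ,  0.        ,  1.        ]])}
wrist {'mtx': array([[298.4660685 ,   0.        , 255.81264273],
       [  0.        , 298.4660685 , 190.9492688 ],
       [  0.        ,   0.        ,   1.        ]]), 'tool_from_camera': array([[-5.33564913e-04,  9.69151030e-01,  2.46467027e-01,
         6.73267243e-02],
       [ 9.99998987e-01,  1.91807293e-04,  1.41063144e-03,
        -2.21624452e-03],
       [ 1.31984074e-03,  2.46467530e-01, -9.69150151e-01,
        -9.32606687e-02],
       [ 0.00000000e+00,  0.00000000e+00,  0.00000000e+00,
         1.00000000e+00]])}
```

View pics/side0.png

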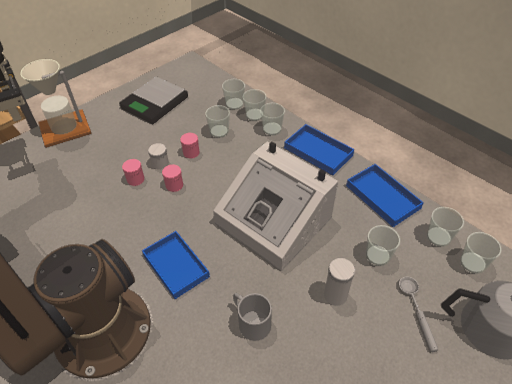

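View pics/top0.png

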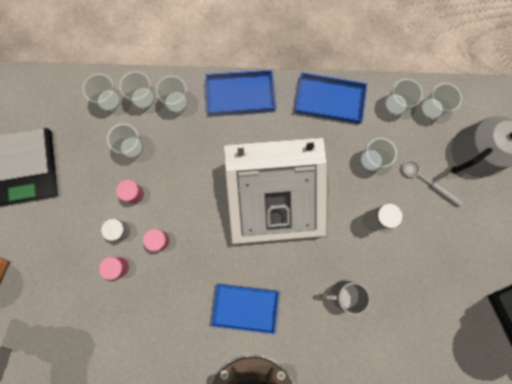

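View pics/wrist0.png

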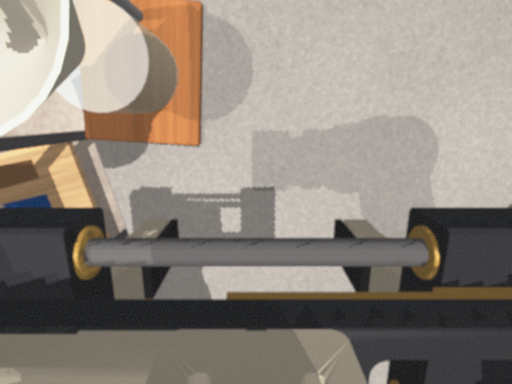

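The low tin is the grey-white one at top (113,230), which is (158,156) in the side view. The ones around it at top (128,190), (154,240) and (113,268) are pink, so they are not meant. The tall tin is at top (390,217). The bin is central, with cups at (125,140) and (378,155). Next I measure these positions and confirm with a crop.

```bash
cat > h.py <<'E'
import numpy as np, cv2
def load(n): return dict(np.load(f"pics/{n}.npz"))
def cloud(s,T=None):
    z=s["z_map"]; K=s["mtx"]; v,u=np.mgrid[:z.shape[0],:z.shape[1]]
    pc=np.stack([(u-K[0,2])/K[0,0]*z,-(v-K[1,2])/K[1,1]*z,-z],-1)
    M=np.linalg.inv(s["camera_from_world"]) if T is None else T
    P=pc@M[:3,:3].T+M[:3,3]; P[z<=0]=np.nan
    return P
def proj(s,X,C=None):
    C=s["camera_from_world"] if C is None else C
    c=np.atleast_2d(X)@C[:3,:3].T+C[:3,3]; K=s["mtx"]
    return np.stack([K[0,2]+K[0,0]*c[:,0]/-c[:,2],K[1,2]+K[1,1]*c[:,1]/c[:,2]],-1)
E
python3 - <<'E'
from h import *
t=load("top0"); s=load("side0")
Pt,Ps=cloud(t),cloud(s)
print("table z",np.nanmedian(Pt[250:300,150:200,2]),np.nanmedian(Ps[200:240,60:140,2]))
for n,P in(("top",Pt),("side",Ps)):
    z=P[...,2]; m=(z>.152)&(z<.168)&(abs(P[...,1])<.2)&(P[...,0]>.4)&(P[...,0]<.85)
    q=P[m]; q=q[np.linalg.norm(q[:,:2]-np.median(q[:,:2],0),axis=1)<.16]
    print(n,len(q),np.median(q,0),cv2.minAreaRect((q[:,:2]*1000).astype(np.float32)))
for n,P,c in(("low",Pt,(113,230)),("tall",Pt,(390,217)),("p1",Pt,(128,190)),("p2",Pt,(154,240)),("p3",Pt,(113,268))):
    u,v=c; print(n,P[v,u])
    w=P[v-18:v+19,u-18:u+19].reshape(-1,3); q=w[abs(w[:,2]-P[v,u,2])<.006]; print(cv2.minEnclosingCircle((q[:,:2]*1000).astype(np.float32)),q.mean(0))
a=cv2.resize(cv2.cvtColor(t["frame"],cv2.COLOR_RGB2BGR)[165:290,80:205],(500,500),interpolation=cv2.INTER_CUBIC)
b=cv2.resize(cv2.cvtColor(s["frame"],cv2.COLOR_RGB2BGR)[120:200,110:210],(290,232),interpolation=cv2.INTER_CUBIC)
c=np.zeros((500,790,3),np.uint8);c[:,:500]=a;c[:232,500:]=b
cv2.imwrite("pics/crop1.png",c)
d=cv2.resize(cv2.cvtColor(s["frame"],cv2.COLOR_RGB2BGR)[135:265,205:345],(700,650)[:2],interpolation=cv2.INTER_CUBIC)[:600]
cv2.imwrite("pics/crop2.png",d)
E
```

```text
table z -0.0011407764308544177 -0.00017854470953126977
top 2888 [ 0.62391627 -0.04022375  0.15842226] ((622.84375, -42.11698913574219), (84.13916778564453, 250.07421875), 6.419031620025635)
side 1892 [ 0.61918748 -0.05292313  0.15974464] ((621.0255126953125, -43.846160888671875), (90.85762786865234, 251.49945068359375), 5.839848041534424)
low [0.44196775 0.37438077 0.06469723]
((444.0612487792969, 378.92254638671875), 29.566946029663086) [0.44367046 0.37774179 0.06470622]
tall [nan nan nan]
((0.0, 0.0), 0.0) [nan nan nan]
p1 [0.54951802 0.34325419 0.06409529]
((549.4065551757812, 347.12158203125), 28.959056854248047) [0.54922572 0.34649826 0.0647996 ]
p2 [0.41785325 0.26614116 0.06276039]
((418.5812683105469, 267.0783386230469), 29.00794792175293) [0.41848188 0.26660038 0.06454342]
p3 [0.3441548  0.36713997 0.06305755]
((344.41387939453125, 374.50445556640625), 29.142929077148438) [0.34425967 0.37364059 0.06454503]<stdin>:11: RuntimeWarning: Mean of empty slice.
  ret = um.true_divide(
```

View pics/crop1.png

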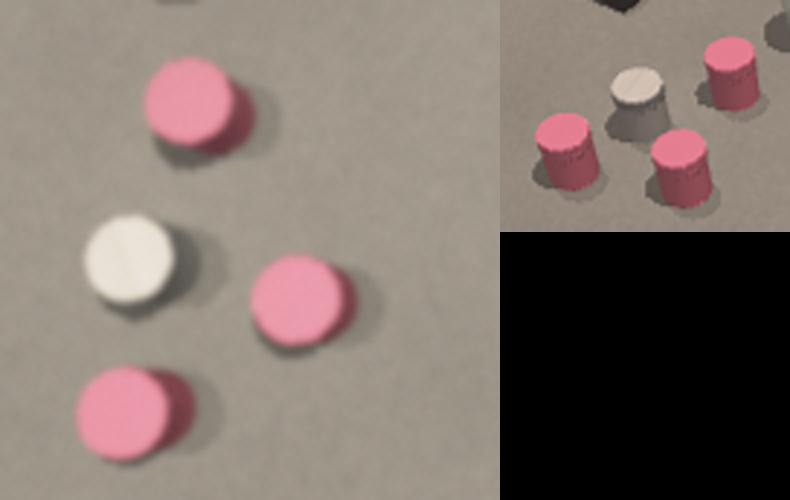

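View pics/crop2.png

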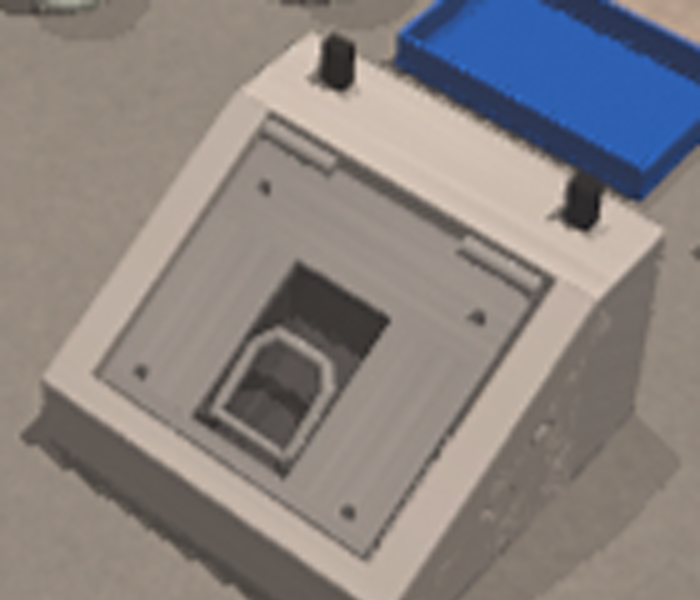

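The crop confirms it: the grey-white tin at crop (130,260) is the low tin, and its three neighbours are pink. Next I fit the bin pose.

```bash
python3 - <<'E'
from h import *
from scipy.optimize import least_squares
t=load("top0"); s=load("side0")
def tb(P,p):
    c,si=np.cos(p[2]),np.sin(p[2]); d=P[:,:2]-p[:2]
    return np.stack([d[:,0]*c+d[:,1]*si,-d[:,0]*si+d[:,1]*c,P[:,2]],-1)
for n,S,bz in(("top",t,.0011),("side",s,.0002)):
    P=cloud(S).reshape(-1,3); P=P[~np.isnan(P[:,0])]; P=P+[0,0,bz]
    p=np.array([.55,-.04,np.radians(6)])
    for it in range(6):
        B=tb(P,p)
        sl=(B[:,0]>-.13)&(B[:,0]<.02)&(abs(B[:,1])<.118)&(abs(B[:,1])>.045)&(B[:,2]>.05)
        # slope residual
        r=lambda q:(lambda b:(b[:,2]-.06-(b[:,0]+.14)*np.tan(np.pi/6))*np.cos(np.pi/6))(tb(P[sl],[q[0],p[1],q[1]]))
        o=least_squares(r,[p[0],p[2]],loss="soft_l1",f_scale=.002)
        p[0],p[2]=o.x
        B=tb(P,p); m=(B[:,2]>.08)&(B[:,0]>-.08)&(B[:,0]<.09)&(abs(B[:,1])<.2)&(abs(B[:,2]-np.minimum(.16,.06+(B[:,0]+.14)*.577))<.006)
        y=B[m][:,1]; lo,hi=np.percentile(y,[.2,99.8]); mid=(lo+hi)/2
        p[:2]+=mid*np.array([-np.sin(p[2]),np.cos(p[2])])
    print(n,p,np.degrees(p[2]),"width",hi-lo,"res",np.median(abs(o.fun)),
      "ledge z",np.median(B[(B[:,0]>.04)&(B[:,0]<.07)&(abs(B[:,1])<.08)][:,2]))
    np.save(f"pics/p_{n}.npy",p)
p=(np.load("pics/p_top.npy")+np.load("pics/p_side.npy"))/2
def w(X):
    X=np.atleast_2d(X); c,si=np.cos(p[2]),np.sin(p[2])
    return np.stack([p[0]+c*X[:,0]-si*X[:,1],p[1]+si*X[:,0]+c*X[:,1],X[:,2]],-1)
for n,S in(("top",t),("side",s)):
    im=cv2.cvtColor(S["frame"],cv2.COLOR_RGB2BGR)
    k=4 if n=="side" else 5
    x0,y0=(205,130) if n=="side" else (215,130)
    im=cv2.resize(im[y0:y0+140 if n=="side" else y0+120,x0:x0+140],None,fx=k,fy=k,interpolation=cv2.INTER_CUBIC)
    C=np.array([[x,y,z] for x,z in((-.14,.06),(.0332,.16),(.1,.16)) for y in(-.125,.125)])
    # hinge guess at s=185
    for L in(.185,):
        for sx in(L,L-.17): 
            for y in(-.095,.095): C=np.vstack([C,[-.14+sx*.866,y,.06+sx*.5]])
        sx=L-.095; C=np.vstack([C,[-.14+sx*.866+.003,0,.06+sx*.5-.0052]])
    for q in proj(S,w(C)): cv2.circle(im,tuple(int(round(a)) for a in (q-[x0,y0]+.5)*k),3,(0,0,255),-1)
    cv2.imwrite(f"pics/fit_{n}.png",im)
E
```

```text
top [ 0.56506525 -0.0477955   0.10682025] 6.120349734406436 width 0.24830834018350292 res 0.0010356989111818564 ledge z 0.15974594653037028
side [ 0.56444912 -0.04998498  0.10176921] 5.830946209705041 width 0.250590269543766 res 0.0016015252679827652 ledge z 0.160421456473167
```

View pics/fit_top.png

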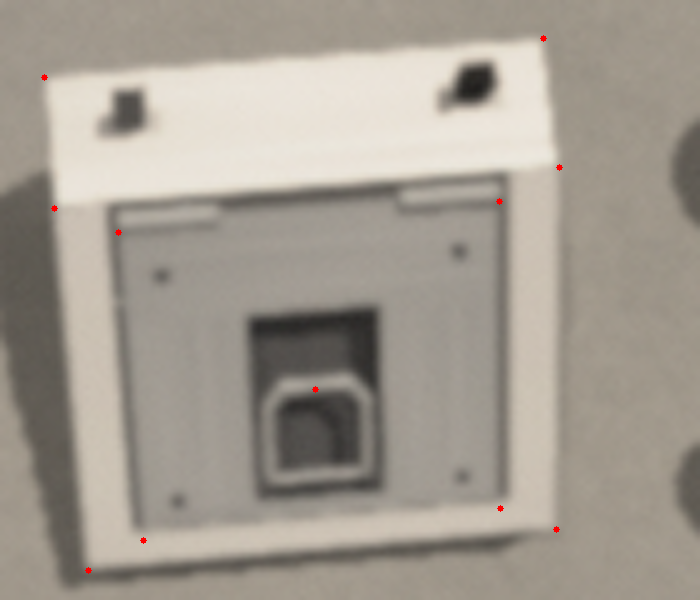

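View pics/fit_side.png

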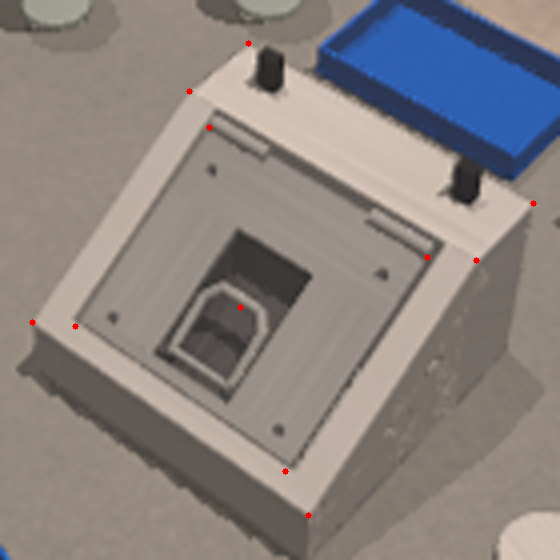

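The bin corners fit to about 2 mm: the pose is (0.565, -0.049) with yaw 6.0°. The hatch sits slightly higher on the slope than my red dots. I'll bring the wrist camera closer for the ring.

```bash
cat >> h.py <<'E'
BP=np.array([.5648,-.0489,np.radians(5.98)])
def b2w(X,p=BP):
    X=np.atleast_2d(X); c,si=np.cos(p[2]),np.sin(p[2])
    return np.stack([p[0]+c*X[:,0]-si*X[:,1],p[1]+si*X[:,0]+c*X[:,1],X[:,2]],-1)
def w2b(P,p=BP):
    c,si=np.cos(p[2]),np.sin(p[2]); d=P[...,:2]-p[:2]
    return np.stack([d[...,0]*c+d[...,1]*si,-d[...,0]*si+d[...,1]*c,P[...,2]],-1)
def Rt(o):
    from scipy.spatial.transform import Rotation as R
    return R.from_euler("xyz",o["orientation"],degrees=True).as_matrix()
def delta(targets,yaw=None,o=None):
    "tool-axis shifts and spin from the present pose to world TCP targets"
    from plant import get_obs
    o=o or get_obs(); R=Rt(o); y0=o["orientation"][2]
    for X in np.atleast_2d(targets):
        d=R.T@(X-o["tool_pos"]); sp=0 if yaw is None else -((yaw-y0+180)%360-180)
        print("d",np.round(d,4),"spin",round(sp,1))
    print("at",np.round(o["tool_pos"],4),np.round(o["orientation"],2),"t",round(o["clock"],2),"F",np.round(o["force"],1),"open",round(o["opening"],4),"q1,q6",np.round(o["joint_pos"][[0,5]],1))
E
python3 -c "
from h import *
delta([[.45,.3,.34],[.45,-.06,.34]],6)"
```

```text
d [ 0.3671  0.2776 -0.0481] spin -19.6
d [ 0.4515  0.6275 -0.0477] spin -19.6
at [0.1583 0.6559 0.2914] [ 1.7993e+02 -1.0000e-02 -1.3570e+01] t 0.15 F [-0.2  0.3  0.7] open 0.0876 q1,q6 [ 92.9 -16.5]
```

>>> play_rows(series=[[0, 0.367, 0.278, -0.048, -19.5], [0, 0.367, 0.278, -0.048, -19.5], [0, 0.367, 0.278, -0.048, -19.5], [0, 0.367, 0.278, -0.048, -19.5], [0, 0.367, 0.278, -0.048, -19.5], [0, 0.367, 0.278, -0.048, -19.5], [0, 0.367, 0.278, -0.048, -19.5], [0, 0.367, 0.278, -0.048, -19.5], [0, 0.367, 0.278, -0.048, -19.5], [0, 0.367, 0.278, -0.048, -19.5]])

```text
clock: 1.15
tool_pos: [0.4518, 0.2965, 0.3408]
orientation: [180.0, -0.0, 5.8]
force: [1.1, 0.5, -0.4]
opening: 0.013
```

```bash
python3 -c "
from h import *
delta([[.45,-.05,.34]],6)"
```

```text
d [-0.0366  0.3446  0.0008] spin -0.2
at [0.4518 0.2965 0.3408] [ 1.80e+02 -3.00e-02  5.75e+00] t 1.15 F [ 1.1  0.5 -0.4] open 0.013 q1,q6 [54.1 41.7]
```

>>> play_rows(series=[[0, -0.037, 0.344, 0, 0], [0, -0.037, 0.344, 0, 0], [0, -0.037, 0.344, 0, 0], [0, -0.037, 0.344, 0, 0], [0, -0.037, 0.344, 0, 0], [0, -0.037, 0.344, 0, 0], [0, -0.037, 0.344, 0, 0], [0, -0.037, 0.344, 0, 0]])

```text
clock: 1.95
tool_pos: [0.4478, -0.0502, 0.3401]
orientation: [180.0, 0.0, 5.6]
force: [-1.7, 0.0, -1.0]
opening: 0.0004
```

```bash
python3 - <<'E'
from h import *
from plant import *
delta([[.45,-.05,.34]],6)
o=get_obs(); s=snapshot("wrist")
T=np.eye(4);T[:3,:3]=Rt(o);T[:3,3]=o["tool_pos"]
s["T"]=T@s["tool_from_camera"]; np.savez("pics/w1.npz",**s)
cv2.imwrite("pics/w1.png",cv2.resize(cv2.cvtColor(s["frame"],cv2.COLOR_RGB2BGR),(800,600)))
E
```

```text
d [0.0022 0.     0.0001] spin -0.4
at [ 0.4478 -0.0502  0.3401] [1.7998e+02 3.0000e-02 5.6400e+00] t 1.95 F [-1.7  0.  -1. ] open 0.0004 q1,q6 [18.8 76.8]
```

View pics/w1.png

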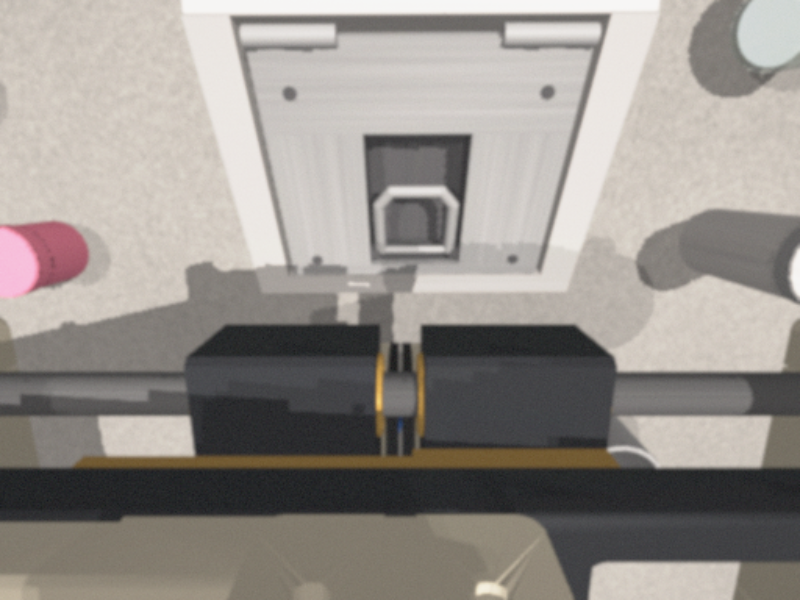

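The wrist view shows the bar of the ring at (418,190) and its pivot bar at (418,248). The pan corners are at (365,137) and (470,137), and the hatch's free edge is at about (415,270). The closed fingers are at about (400,395).

```bash
python3 - <<'E'
from h import *
s=load("w1"); P=cloud(s,s["T"]); B=w2b(P)*1000
k=1.5625
for n,(u,v) in dict(bar=(418,190),barL=(405,190),barR=(432,190),piv=(418,248),armL=(379,225),armR=(455,225),panTL=(361,134),panTR=(474,134),freeL=(300,265),free_mid=(420,266),hingeL=(290,50),sidewall=(262,250),ledge=(415,5),panfloor=(418,165)).items():
    c,r=int(round(u/k)),int(round(v/k)); print(n,(c,r),np.round(B[r,c],1), np.round(np.nanmean(B[r-1:r+2,c-1:c+2].reshape(-1,3),0),1))
# column through bar
c=267
for r in range(84,190,3): print(r,np.round(B[r,c],1),s["frame"][r,c].mean().round(),"| s",round((B[r,c,0]+140)*.866+(B[r,c,2]-60)*.5,1),"h",round(-(B[r,c,0]+140)*.5+(B[r,c,2]-60)*.866,1))
# row through bar/pan
for r in (112,): print([ (c,round(B[r,c,1]),round(B[r,c,2])) for c in range(225,310,4)])
print([(c,round(B[140,c,1]),round(B[140,c,2])) for c in range(150,380,6)])
E
```

```text
bar (268, 122) [-55.6  -0.2 113.2] [-55.7  -0.3 111.7]
barL (259, 122) [-55.6   9.2 112. ] [-55.6   9.2 111.6]
barR (276, 122) [-55.7  -8.6 113.1] [-55.7  -8.6 112.2]
piv (268, 159) [-99.3  -1.7  79.3] [-99.5  -1.7  78.3]
armL (243, 144) [-79.9  27.1  95.2] [-80.   27.1  94.6]
armR (291, 144) [-80.5 -27.1  93.3] [-81.5 -28.3  82.6]
panTL (231, 86) [-21.   36.4 127.2] [-20.9  36.4 126.6]
panTR (303, 86) [-21.6 -33.3 128.6] [-21.5 -33.5 127.5]
freeL (192, 170) [-112.6   90.4   76.1] [-112.9   90.7   74.5]
free_mid (269, 170) [-113.6   -3.2   74.1] [-113.7   -3.    74. ]
hingeL (186, 32) [ 20.7  71.7 152.6] [ 20.7  71.7 152.4]
sidewall (168, 160) [-99.3 116.6  82.7] [-99.4 116.7  82.3]
ledge (266, 3) [ 39.9   3.6 160. ] [ 39.8   3.6 160.4]
panfloor (268, 106) [-38.5  -1.5  77.8] [-38.5  -1.5  77.9]
84 [-19.5   1.5 128.5] 193.0 | s 138.6 h -1.0
87 [-19.    0.1  90.6] 79.0 | s 120.1 h -34.0
90 [-21.9   0.   87.8] 63.0 | s 116.2 h -35.0
93 [-24.9  -0.   86.1] 74.0 | s 112.7 h -34.9
96 [-28.1  -0.1  85.9] 105.0 | s 109.9 h -33.6
99 [-31.1  -0.2  82.1] 113.0 | s 105.4 h -35.3
102 [-34.3  -0.
[... 1666 characters left out ...]
, 73), (293, -31, 74), (297, -32, 98), (301, -34, 113), (305, -38, 114), (309, -43, 114)]
[(150, 164, 2), (156, 124, 97), (162, 117, 97), (168, 111, 95), (174, 104, 97), (180, 102, 79), (186, 91, 96), (192, 84, 96), (198, 77, 97), (204, 70, 97), (210, 64, 98), (216, 57, 97), (222, 51, 95), (228, 43, 99), (234, 37, 96), (240, 30, 98), (246, 25, 54), (252, 18, 53), (258, 10, 56), (264, 2, 54), (270, -5, 55), (276, -13, 56), (282, -20, 54), (288, -23, 96), (294, -32, 79), (300, -37, 96), (306, -43, 96), (312, -50, 95), (318, -57, 97), (324, -63, 97), (330, -70, 96), (336, -77, 95), (342, -84, 96), (348, -90, 96), (354, -98, 92), (360, -104, 96), (366, -111, 95), (372, -117, 96), (378, -163, 0)]
```

```bash
python3 -c "
from h import *
delta(b2w([[-.036,0,.215],[-.036,0,.163]]),6)"
```

```text
d [0.08   0.0122 0.125 ] spin -0.3
d [0.08   0.0122 0.177 ] spin -0.3
at [ 0.4482 -0.0484  0.34  ] [-1.80e+02  1.00e-02  5.67e+00] t 2.0 F [-0.2 -0.2 -0.4] open 0.0009 q1,q6 [19.  76.7]
```

>>> play_rows(series=[[0, 0.08, 0.012, 0.125, -0.3], [0, 0.08, 0.012, 0.125, -0.3], [0, 0.08, 0.012, 0.125, -0.3], [0, 0.08, 0.012, 0.125, -0.3], [0, 0.08, 0.012, 0.125, -0.3]])

```text
clock: 2.5
tool_pos: [0.5294, -0.049, 0.2135]
orientation: [180.0, 0.2, 6.3]
force: [0.0, -0.8, 1.0]
opening: 0.0005
```

```bash
python3 - <<'E'
from h import *
from plant import *
delta(b2w([[-.036,0,.163]]),5.98)
o=get_obs(); s=snapshot("side"); np.savez("pics/side1.npz",**s)
cv2.imwrite("pics/side1.png",cv2.resize(cv2.cvtColor(s["frame"],cv2.COLOR_RGB2BGR)[100:280,190:370],(600,600),interpolation=cv2.INTER_CUBIC))
E
```

```text
d [-0.0006  0.0036  0.0505] spin 0.3
at [ 0.5294 -0.049   0.2135] [179.96   0.23   6.28] t 2.5 F [ 0.  -0.8  1. ] open 0.0005 q1,q6 [15.9 80.4]
```

View pics/side1.png

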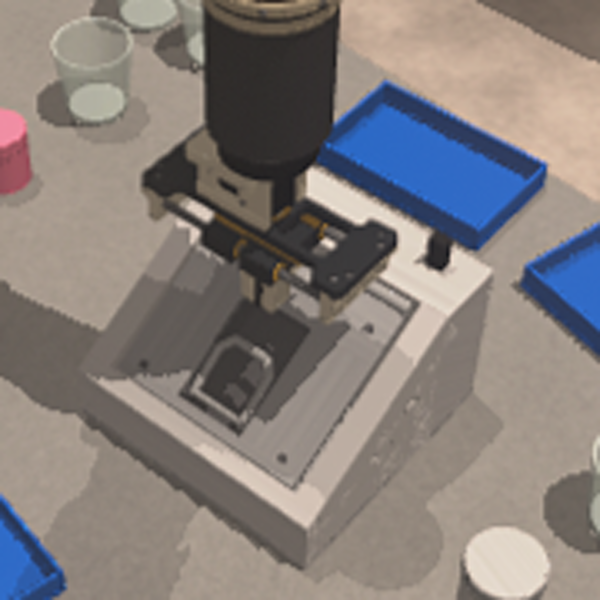

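>>> play_rows(series=[[0, 0, 0.003, 0.025, 0.3], [0, 0, 0.003, 0.05, 0.3], [0, 0, 0.003, 0.05, 0.3], [0, 0, 0.003, 0.05, 0.3]])

```text
clock: 2.95
tool_pos: [0.5303, -0.0523, 0.1673]
orientation: [-180.0, -0.2, 6.0]
force: [0.5, -0.6, 1.7]
opening: 0.0007
```

```bash
python3 -c "
from h import *
delta(b2w([[-.0412,0,.1638],[-.0509,0,.174],[-.0631,0,.182],[-.0767,0,.188],[-.0911,0,.191],[-.1051,0,.189],[-.1121,0,.187],[-.095,0,.195],[-.095,0,.24]]),5.98)"
```

```text
d [-0.0065  0.0002  0.0034] spin 0.0
d [-0.0162  0.0002 -0.0068] spin 0.0
d [-0.0284  0.0002 -0.0148] spin 0.0
d [-0.042   0.0002 -0.0209] spin 0.0
d [-0.0564  0.0002 -0.0239] spin 0.0
d [-0.0704  0.0002 -0.0219] spin 0.0
d [-0.0774  0.0002 -0.0199] spin 0.0
d [-0.0603  0.0002 -0.0279] spin 0.0
d [-0.0601  0.0002 -0.0729] spin 0.0
at [ 0.5303 -0.0523  0.1673] [-1.80e+02 -1.60e-01  5.99e+00] t 2.95 F [ 0.5 -0.6  1.7] open 0.0007 q1,q6 [15.5 80.5]
```

>>> play_rows(series=[[0, -0.0065, 0, 0.001, 0], [0, -0.016, 0, -0.009, 0], [0, -0.028, 0, -0.017, 0], [0, -0.042, 0, -0.023, 0], [0, -0.056, 0, -0.026, 0], [0, -0.07, 0, -0.024, 0], [0, -0.077, 0, -0.022, 0], [0, -0.077, 0, -0.022, 0], [0, -0.077, 0, -0.022, 0]])

```text
clock: 3.85
tool_pos: [0.4531, -0.0608, 0.1869]
orientation: [180.0, 0.0, 5.9]
force: [0.5, 0.0, -0.0]
opening: 0.0004
```

```bash
python3 - <<'E'
from h import *
from plant import *
delta(b2w([[-.095,0,.195],[-.095,0,.24]]),5.98)
s=snapshot("side"); np.savez("pics/side2.npz",**s)
cv2.imwrite("pics/side2.png",cv2.resize(cv2.cvtColor(s["frame"],cv2.COLOR_RGB2BGR)[120:280,190:350],(640,640)[:2],interpolation=cv2.INTER_CUBIC)[:600])
E
```

```text
d [ 0.0174 -0.0002 -0.0081] spin -0.0
d [ 0.0173 -0.0002 -0.0531] spin -0.0
at [ 0.4531 -0.0608  0.1869] [1.7999e+02 4.0000e-02 5.9400e+00] t 3.85 F [ 0.5  0.  -0. ] open 0.0004 q1,q6 [17.2 78.8]
```

View pics/side2.png

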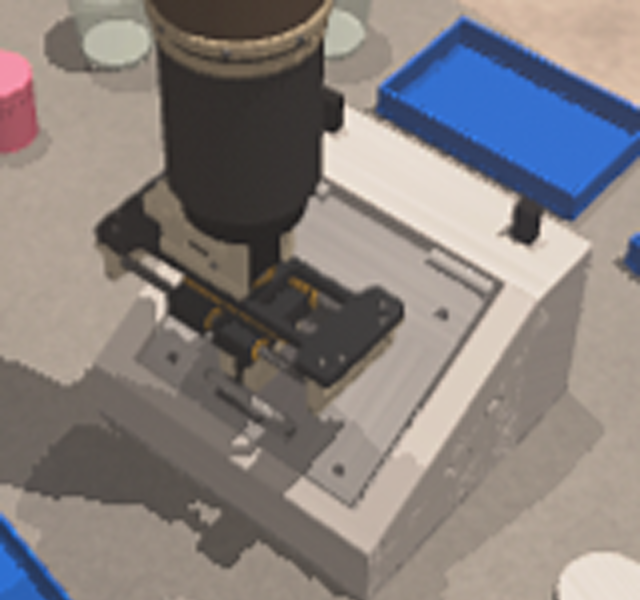

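>>> play_rows(series=[[0, 0.012, 0, -0.012, 0], [0, 0.012, 0, -0.05, 0], [0, 0.012, 0, -0.1, 0], [0, -0.02, 0, -0.15, 0], [0, -0.03, 0, -0.15, 0], [0, -0.03, 0, -0.15, 0], [0, -0.03, 0, -0.15, 0]])

```text
clock: 4.6
tool_pos: [0.4236, -0.0638, 0.3369]
orientation: [-180.0, -0.0, 5.9]
force: [0.7, 0.6, -0.6]
opening: 0.0008
```

```bash
python3 - <<'E'
from h import *
from plant import *
delta(b2w([[-.14,0,.34]]),5.98)
o=get_obs(); s=snapshot("wrist")
T=np.eye(4);T[:3,:3]=Rt(o);T[:3,3]=o["tool_pos"]
s["T"]=T@s["tool_from_camera"]; np.savez("pics/w2.npz",**s)
cv2.imwrite("pics/w2.png",cv2.resize(cv2.cvtColor(s["frame"],cv2.COLOR_RGB2BGR),(800,600)))
E
```

```text
d [ 0.002  -0.0001 -0.0031] spin -0.0
at [ 0.4236 -0.0638  0.3369] [-179.99   -0.      5.94] t 4.6 F [ 0.7  0.6 -0.6] open 0.0008 q1,q6 [18.  77.9]
```

View pics/w2.png

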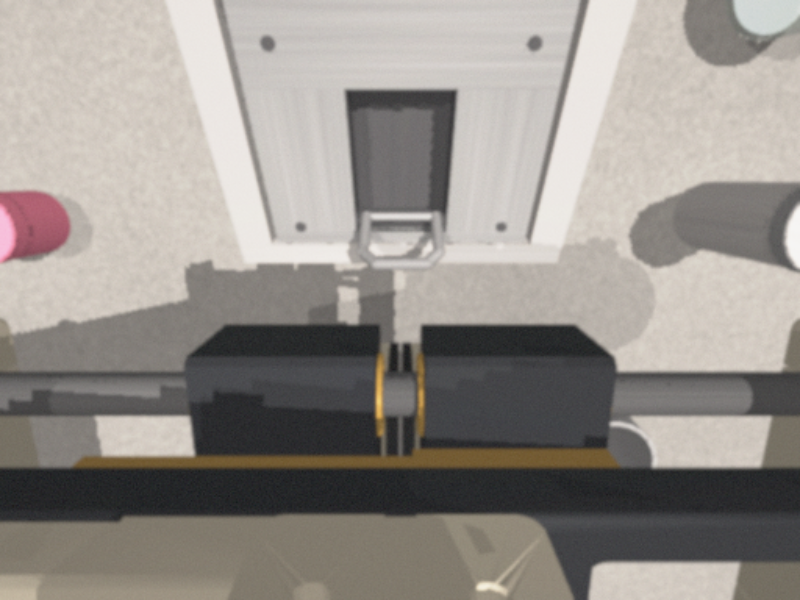

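The ring is up, with the bar at (402,263) and the pivot at (402,216). The hatch is still shut.

```bash
python3 - <<'E'
from h import *
s=load("w2"); P=cloud(s,s["T"]); B=w2b(P)*1000
c=257
for r in range(130,180,2): print(r,np.round(B[r,c],1),s["frame"][r,c].mean().round(),np.round(B[r,c+8],1))
print([(c,np.round(B[168,c],0)) for c in range(222,292,5)])
# expected bar projection for phi
M=np.linalg.inv(s["T"])
for a in range(100,142,4):
    X=[-.0998+.055*np.cos(np.radians(a)),0,.0763+.055*np.sin(np.radians(a))]
    print(a,np.round(X,4),proj(s,b2w(X),M)*1.5625)
E
```

```text
130 [nan nan nan] 116.0 [-92.1  -9.5  46.9]
132 [-94.6   0.6  46.8] 106.0 [-94.6  -9.5  46.5]
134 [-96.7   0.6  52.4] 104.0 [-96.8  -9.4  50.7]
136 [-97.5   0.6  77.1] 175.0 [-97.5  -8.7  78. ]
138 [-99.8   0.6  77. ] 223.0 [-99.8  -8.7  77.8]
140 [-102.1    0.6   77.1] 175.0 [-102.2   -8.7   76.9]
142 [-105.5    0.6   64.4] 102.0 [-105.5   -9.1   65. ]
144 [-107.4    0.6   70. ] 109.0 [-107.5   -9.    69.3]
146 [-109.4    0.6   73.8] 138.0 [-109.5   -8.9   73.7]
148 [-111.6    0.6   75.5] 168.0 [-111.6   -8.8   75.7]
150 [-114.     0.6   75. ] 198.0 [-114.    -8.8   75.1]
152 [-116.8    0.6   71.9] 204.0 [-116.7   -8.9   72.9]
154 [-119.2    0.6   71.3] 207.0 [-119.4   -9.    70.4]
156 [-121.7    0.6   70.6] 218.0 [-121.8   -9.    69.9]
158 [-124.6    0.6   67.5] 219.0 [-124.7   -9.1   67.1]
160 [-127.2    0.6   66.6] 217.0 [-127.2   -9.2   66.7]
162 [-129.9    0.6   64.9] 197.0 [-130.    -9.2   64.5]
164 [-132.6    0.6   63.6] 144.0 [-132.7   -9.3   63. ]
166 [-124.6    0.8  126.7] 181.0 [-124.6   -7.5  126.5]
168 [-126.8    0.8  126.2] 207.0 [-126.5   -7.4  127.8]
170 [-128.9    0
[... 742 characters left out ...]
)), (287, array([-149.,  -43.,    1.]))]
100 [-0.1094  0.      0.1305] [[402.75859237 236.82889744]]
104 [-0.1131  0.      0.1297] [[402.75101007 242.51410776]]
108 [-0.1168  0.      0.1286] [[402.74167252 247.97939276]]
112 [-0.1204  0.      0.1273] [[402.73067933 253.19013553]]
116 [-0.1239  0.      0.1257] [[402.71814207 258.11533242]]
120 [-0.1273  0.      0.1239] [[402.70418207 262.72780901]]
124 [-0.1306  0.      0.1219] [[402.6889282  267.00434231]]
128 [-0.1337  0.      0.1196] [[402.67251463 270.92569409]]
132 [-0.1366  0.      0.1172] [[402.65507882 274.47656336]]
136 [-0.1394  0.      0.1145] [[402.63675948 277.64546788]]
140 [-0.1419  0.      0.1117] [[402.61769484 280.42456583]]
```

```bash
cat > path.py <<'E'
from h import *
H=np.array([27.1,156.5])
def hatch(th,ph):
    a=np.radians(30-th); d=np.array([-np.cos(a),-np.sin(a)]); n=np.array([-np.sin(a),np.cos(a)])
    p=np.radians(ph); P=H+150*d-6*n
    return d,n,P,P+55*(-d*np.cos(p)+n*np.sin(p))
GZ=50
if __name__=="__main__":
    for th in range(0,131,10):
        ph=min(90+th*.12,102)
        d,n,P,b=hatch(th,ph)
        # finger polygons
        pts=[b+[sx*x,z] for sx in(-1,1) for x in(4,25) for z in np.linspace(-16,50,23)]
        body=[b+[x,50] for x in np.linspace(-97,97,60)]
        def clr(q):  # hatch slab as segment top face, rel coords
            u=(q-H)@d; v=(q-H)@n; du=max(-u,u-170,0); dv=max(v,-v-6,0) ; return np.hypot(du,dv)
        fin=[clr(q) for q in pts]; bo=[clr(q) for q in body]
        led=min((q[1]-160 if q[0]>30 and q[0]<100 else 999) for q in body+pts)
        print(th,round(ph),np.round(b,1),"fing",round(min(fin),1),"body",round(min(bo),1),led, np.round(b2w([[b[0]/1e3,0,(b[1]+GZ)/1e3]])[0],4))
E
python3 path.py; python3 -c "
from h import *
delta(b2w([[-.127,0.0005,.24],[-.127,.0005,.174]]),-84.02)"
```

```text
0 90 [-127.3  123.9] fing 22.6 body 43.8 999 [ 0.4382 -0.0622  0.1739]
10 91 [-131.7  150.8] fing 25.4 body 62.8 999 [ 0.4338 -0.0626  0.2008]
20 92 [-131.4  178.3] fing 28.9 body 81.3 999 [ 0.4341 -0.0626  0.2283]
30 94 [-126.4  205.4] fing 32.9 body 98.9 999 [ 0.4391 -0.0621  0.2554]
40 95 [-116.7  231.4] fing 29.4 body 95.4 999 [ 0.4488 -0.0611  0.2814]
50 96 [-102.6  255.5] fing 25.4 body 90.9 999 [ 0.4628 -0.0596  0.3055]
60 97 [-84.5 277. ] fing 22.2 body 85.5 999 [ 0.4808 -0.0577  0.327 ]
70 98 [-62.8 295.2] fing 20.1 body 79.4 185.16685617213466 [ 0.5023 -0.0554  0.3452]
80 100 [-38.3 309.4] fing 18.8 body 72.7 199.43454772424803 [ 0.5267 -0.0529  0.3594]
90 101 [-11.5 319.3] fing 18.4 body 65.6 209.34194378712164 [ 0.5534 -0.0501  0.3693]
100 102 [ 16.8 324.5] fing 18.8 body 58.3 148.5473317907585 [ 0.5815 -0.0471  0.3745]
110 102 [ 46.1 323.8] fing 20.4 body 49.9 147.7826365237047 [ 0.6107 -0.0441  0.3738]
120 102 [ 74.9 317.9] fing 22.8 body 41.4 141.9351429949768 [ 0.6393 -0.0411  0.3679]
130 102 [102.2 307.2] fing 20.6 body 32.2 131.1825243364703 [ 0.6664 -0.0383  0.3572]
d [ 0.0151 -0.0006  0.0963] spin 90.0
d [ 0.0152 -0.0006  0.1623] spin 90.0
at [ 0.4236 -0.0638  0.3363] [1.80e+02 8.00e-02 5.93e+00] t 4.65 F [-0.4  0.1 -0.1] open 0.0006 q1,q6 [18.  77.9]
```

>>> play_rows(series=[[36, 0.015, 0, 0.05, 90], [36, 0.015, 0, 0.08, 90], [36, 0.015, 0, 0.08, 90], [36, 0.015, 0, 0.08, 90], [36, 0.015, 0, 0.08, 90], [36, 0.015, 0, 0.08, 90], [36, 0.015, 0, 0.08, 90], [36, 0.015, 0, 0.08, 90], [36, 0.015, 0, 0.08, 90], [36, 0.015, 0, 0.08, 90]])

```text
clock: 5.65
tool_pos: [0.4385, -0.0624, 0.2555]
orientation: [179.8, -0.0, -80.4]
force: [-0.1, 0.1, 0.7]
opening: 0.0313
```

>>> play_rows(series=[[36, 0, 0, 0, 4.1], [36, 0, 0, 0, 4.1], [36, 0, 0, 0, 4.1]])

```text
clock: 5.95
tool_pos: [0.4384, -0.0624, 0.2561]
orientation: [179.9, -0.0, -84.0]
force: [0.9, 0.2, 0.3]
opening: 0.0316
```

```bash
python3 -c "
from h import *
delta(b2w([[-.127,0.0005,.22],[-.127,.0005,.174]]),-84.02)"
```

```text
d [-0.0007 -0.0002  0.0361] spin 0.0
d [-0.0008 -0.0003  0.0821] spin 0.0
at [ 0.4384 -0.0624  0.2561] [ 1.7987e+02 -3.0000e-02 -8.3980e+01] t 5.95 F [0.9 0.2 0.3] open 0.0316 q1,q6 [ 17.6 -11.5]
```

Now descend, check, and close.

>>> play_rows(series=[[36, -0.001, 0, 0.04, 0], [36, -0.001, 0, 0.07, 0], [36, -0.001, 0, 0.082, 0], [36, -0.001, 0, 0.082, 0], [36, -0.001, 0, 0.082, 0]])

```text
clock: 6.45
tool_pos: [0.4385, -0.0613, 0.1753]
orientation: [180.0, -0.0, -84.0]
force: [-0.1, 0.7, 0.9]
opening: 0.032
```

```bash
python3 - <<'E'
from h import *
from plant import *
delta(b2w([[-.127,.0005,.174]]),-84.02)
s=snapshot("side")
cv2.imwrite("pics/side3.png",cv2.resize(cv2.cvtColor(s["frame"],cv2.COLOR_RGB2BGR)[150:270,200:320],(600,600),interpolation=cv2.INTER_CUBIC))
E
```

```text
d [0.0003 0.0001 0.0013] spin -0.0
at [ 0.4385 -0.0613  0.1753] [ 1.7996e+02 -3.0000e-02 -8.4030e+01] t 6.45 F [-0.1  0.7  0.9] open 0.032 q1,q6 [ 17.7 -11.8]
```

View pics/side3.png

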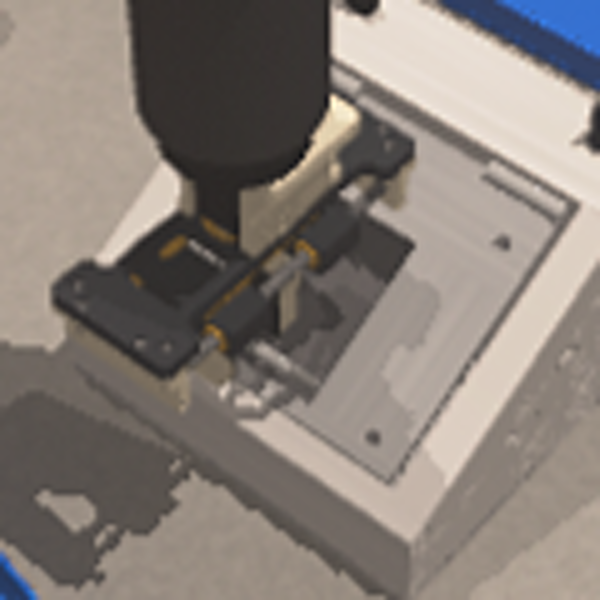

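>>> play_rows(series=[[0, 0, 0, 0, 0], [0, 0, 0, 0, 0], [0, 0, 0, 0, 0], [0, 0, 0, 0, 0], [0, 0, 0, 0, 0]])

```text
clock: 7.0
tool_pos: [0.438, -0.0614, 0.1755]
orientation: [180.0, -0.0, -84.1]
force: [-2.8, -0.7, 4.7]
opening: 0.0072
```

```bash
python3 - <<'E'
from path import *
w=[]
for th in range(0,135,5):
    ph=min(90+th*.12,102); b=hatch(th,ph)[3]; w.append(b2w([[b[0]/1e3,.0005,(b[1]+50)/1e3]])[0])
delta(w,-84.02)
E
```

```text
d [ 0.0003 -0.0001  0.0015] spin -0.1
d [ 0.0003  0.0027 -0.0118] spin -0.1
d [ 0.0003  0.0043 -0.0254] spin -0.1
d [ 0.0003  0.0047 -0.0391] spin -0.1
d [ 0.0003  0.004  -0.0528] spin -0.1
d [ 0.0003  0.0021 -0.0664] spin -0.1
d [ 0.0003 -0.001  -0.0799] spin -0.1
d [ 0.0003 -0.0053 -0.0931] spin -0.1
d [ 0.0003 -0.0107 -0.1059] spin -0.1
d [ 0.0003 -0.0172 -0.1183] spin -0.1
d [ 0.0002 -0.0248 -0.1301] spin -0.1
d [ 0.0002 -0.0334 -0.1412] spin -0.1
d [ 0.0002 -0.0429 -0.1515] spin -0.1
d [ 0.0002 -0.0533 -0.1611] spin -0.1
d [ 0.0002 -0.0645 -0.1697] spin -0.1
d [ 0.0002 -0.0765 -0.1773] spin -0.1
d [ 0.0002 -0.0891 -0.184 ] spin -0.1
d [ 1.000e-04 -1.023e-01 -1.895e-01] spin -0.1
d [ 1.000e-04 -1.159e-01 -1.939e-01] spin -0.1
d [ 1.000e-04 -1.299e-01 -1.971e-01] spin -0.1
d [ 1.000e-04 -1.442e-01 -1.991e-01] spin -0.1
d [ 1.000e-04 -1.589e-01 -1.993e-01] spin -0.1
d [ 0.     -0.1735 -0.1983] spin -0.1
d [ 0.    -0.188 -0.196] spin -0.1
d [-0.     -0.2023 -0.1925] spin -0.1
d [-0.     -0.2162 -0.1877] spin -0.1
d [-0.     -0.2296 -0.1817] spin -0.1
at [ 0.438  -0.0614  0.1755] [180.   -0.  -84.1] t 7.0 F [-2.8 -0.7  4.7] open 0.0072 q1,q6 [ 17.7 -11.8]
```

Opening 7 mm: the bar is gripped. Now I lift along the arc.

>>> play_rows(series=[[0, 0, 0.001, -0.006, 0], [0, 0, 0.003, -0.012, 0], [0, 0, 0.004, -0.019, 0], [0, 0, 0.004, -0.025, 0], [0, 0, 0.005, -0.032, 0], [0, 0, 0.005, -0.039, 0]])

```text
clock: 7.6
tool_pos: [0.4326, -0.062, 0.2145]
orientation: [179.9, 0.0, -84.1]
force: [-1.5, -0.0, -6.3]
opening: 0.0067
```

```bash
python3 - <<'E'
from path import *
from plant import *
w=[]
for th in range(15,70,5):
    ph=min(90+th*.12,102); b=hatch(th,ph)[3]; w.append(b2w([[b[0]/1e3,.0005,(b[1]+50)/1e3]])[0])
delta(w,-84.02)
s=snapshot("side")
cv2.imwrite("pics/side4.png",cv2.resize(cv2.cvtColor(s["frame"],cv2.COLOR_RGB2BGR)[130:270,200:340],(600,600),interpolation=cv2.INTER_CUBIC))
E
```

```text
d [ 0.0003 -0.0007 -0.    ] spin -0.1
d [ 0.0003 -0.0014 -0.0137] spin -0.1
d [ 0.0003 -0.0033 -0.0274] spin -0.1
d [ 0.0003 -0.0064 -0.0409] spin -0.1
d [ 0.0003 -0.0107 -0.0541] spin -0.1
d [ 0.0003 -0.0161 -0.0669] spin -0.1
d [ 0.0002 -0.0226 -0.0793] spin -0.1
d [ 0.0002 -0.0301 -0.091 ] spin -0.1
d [ 0.0002 -0.0387 -0.1022] spin -0.1
d [ 0.0002 -0.0482 -0.1125] spin -0.1
d [ 0.0002 -0.0586 -0.1221] spin -0.1
at [ 0.4326 -0.062   0.2145] [179.95   0.   -84.12] t 7.6 F [-1.5 -0.  -6.3] open 0.0067 q1,q6 [ 17.9 -12. ]
```

View pics/side4.png

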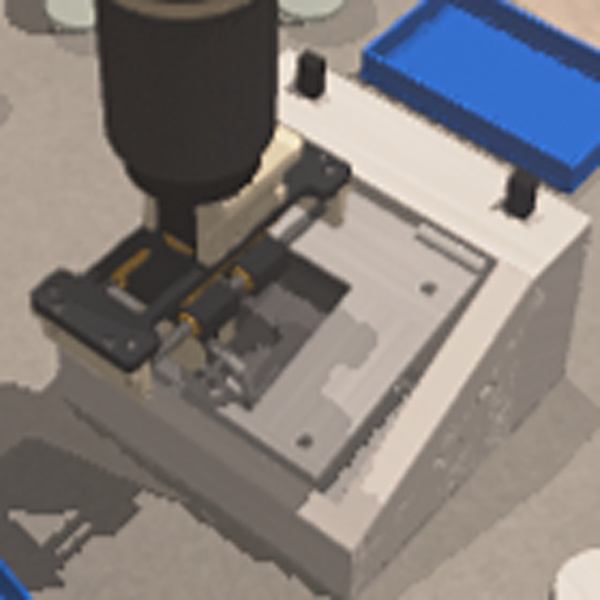

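The hatch is rising, with its front edge off the frame at (330,480), and the pull is 6 N as specified. Continuing along the arc.

>>> play_rows(series=[[0, 0, -0.001, -0.014, 0], [0, 0, -0.003, -0.027, 0], [0, 0, -0.006, -0.041, 0], [0, 0, -0.011, -0.054, 0], [0, 0, -0.016, -0.067, 0], [0, 0, -0.023, -0.079, 0], [0, 0, -0.03, -0.091, 0], [0, 0, -0.039, -0.102, 0], [0, 0, -0.048, -0.1125, 0], [0, 0, -0.0585, -0.122, 0]])

```text
clock: 8.65
tool_pos: [0.4903, -0.056, 0.3364]
orientation: [179.8, 0.0, -84.1]
force: [-4.8, -0.6, -3.7]
opening: 0.0066
```

```bash
python3 - <<'E'
from path import *
w=[]
for th in range(65,135,5):
    ph=min(90+th*.12,102); b=hatch(th,ph)[3]; w.append(b2w([[b[0]/1e3,.0005,(b[1]+50)/1e3]])[0])
delta(w,-84.02)
E
```

```text
d [ 0.0002 -0.0007 -0.0002] spin -0.1
d [ 0.0002 -0.0119 -0.0088] spin -0.1
d [ 0.0002 -0.0239 -0.0165] spin -0.1
d [ 0.0001 -0.0365 -0.0232] spin -0.1
d [ 0.0001 -0.0496 -0.0287] spin -0.1
d [ 0.0001 -0.0632 -0.0332] spin -0.1
d [ 0.0001 -0.0772 -0.0364] spin -0.1
d [ 0.     -0.0915 -0.0384] spin -0.1
d [-0.     -0.1062 -0.0387] spin -0.1
d [-0.     -0.1208 -0.0378] spin -0.1
d [-1.000e-04 -1.354e-01 -3.550e-02] spin -0.1
d [-1.000e-04 -1.496e-01 -3.200e-02] spin -0.1
d [-1.000e-04 -1.635e-01 -2.720e-02] spin -0.1
d [-1.000e-04 -1.769e-01 -2.130e-02] spin -0.1
at [ 0.4903 -0.056   0.3364] [ 1.7984e+02  1.0000e-02 -8.4130e+01] t 8.65 F [-4.8 -0.6 -3.7] open 0.0066 q1,q6 [ 16.3 -10.4]
```

>>> play_rows(series=[[0, 0, -0.012, -0.009, 0], [0, 0, -0.024, -0.0165, 0], [0, 0, -0.0365, -0.023, 0], [0, 0, -0.05, -0.0285, 0], [0, 0, -0.063, -0.033, 0], [0, 0, -0.077, -0.036, 0], [0, 0, -0.0915, -0.038, 0], [0, 0, -0.106, -0.0385, 0], [0, 0, -0.121, -0.0375, 0], [0, 0, -0.135, -0.0355, 0]])

```text
clock: 9.65
tool_pos: [0.6261, -0.0419, 0.3728]
orientation: [-180.0, -0.0, -84.1]
force: [-3.8, 1.1, 2.0]
opening: 0.0066
```

```bash
python3 - <<'E'
from path import *
w=[]
for th in range(115,140,5):
    ph=min(90+th*.12,102); b=hatch(th,ph)[3]; w.append(b2w([[b[0]/1e3,.0005,(b[1]+50)/1e3]])[0])
delta(w,-84.02)
E
```

```text
d [0.0001 0.001  0.0013] spin -0.1
d [ 0.     -0.0132  0.0048] spin -0.1
d [ 0.     -0.0271  0.0096] spin -0.1
d [-0.     -0.0405  0.0156] spin -0.1
d [-0.     -0.0534  0.0227] spin -0.1
at [ 0.6261 -0.0419  0.3728] [-1.7998e+02 -1.0000e-02 -8.4100e+01] t 9.65 F [-3.8  1.1  2. ] open 0.0066 q1,q6 [14.  -8.1]
```

>>> play_rows(series=[[0, 0, -0.014, 0.004, 0], [0, 0, -0.028, 0.0085, 0], [0, 0, -0.036, 0.012, 0], [0, 0, -0.0415, 0.0145, 0], [0, 0, -0.0415, 0.0145, 0]])

```text
clock: 10.15
tool_pos: [0.6645, -0.0381, 0.3548]
orientation: [179.5, 0.0, -84.1]
force: [-13.7, 0.3, 2.0]
opening: 0.0068
```

>>> play_rows(series=[[0, 0, -0.003, 0.001, 0], [0, 0, -0.006, 0.002, 0], [0, 0, -0.006, 0.002, 0]])

```text
clock: 10.45
tool_pos: [0.665, -0.0382, 0.3521]
orientation: [178.8, 0.0, -84.2]
force: [-34.5, 1.8, 7.5]
opening: 0.0068
```

```bash
python3 - <<'E'
from path import *
from plant import *
w=[]
for th in (130,132,135):
    ph=min(90+th*.12,102); b=hatch(th,ph)[3]; w.append(b2w([[b[0]/1e3,.0005,(b[1]+50)/1e3]])[0])
delta(w,-84.02)
s=snapshot("side"); np.savez("pics/side5.npz",**s)
cv2.imwrite("pics/side5.png",cv2.resize(cv2.cvtColor(s["frame"],cv2.COLOR_RGB2BGR)[60:260,180:380],(600,600),interpolation=cv2.INTER_CUBIC))
E
```

```text
d [-0.0003 -0.0013 -0.0051] spin -0.2
d [-0.0003 -0.0066 -0.0025] spin -0.2
d [-0.0004 -0.0143  0.0017] spin -0.2
at [ 0.665  -0.0382  0.3521] [ 1.7879e+02  2.0000e-02 -8.4170e+01] t 10.45 F [-34.5   1.8   7.5] open 0.0068 q1,q6 [13.4 -7.5]
```

View pics/side5.png

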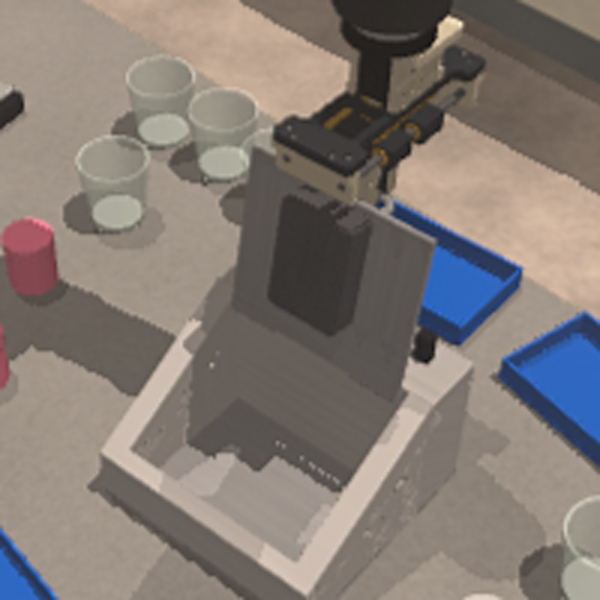

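The hatch is at its stop: the force rises to 34 N while the tool stands still. I relax, open a little and rise straight up.

>>> play_rows(series=[[0, 0, 0.005, 0, 0], [25, 0, 0.006, 0, 0], [30, 0, 0.006, 0, 0], [30, 0, 0.006, 0, 0], [30, 0, 0.006, 0, 0]])

```text
clock: 11.0
tool_pos: [0.6676, -0.0377, 0.3551]
orientation: [-179.9, -0.0, -84.1]
force: [-0.4, -0.2, 1.1]
opening: 0.0254
```

>>> play_rows(series=[[30, 0, 0, -0.02, 0], [30, 0, 0, -0.05, 0], [30, 0, 0, -0.1, 0], [30, 0, 0, -0.12, 0], [30, 0, 0, -0.12, 0]])

```text
clock: 11.5
tool_pos: [0.6681, -0.038, 0.4798]
orientation: [-179.6, -0.0, -84.1]
force: [1.2, -0.0, 0.3]
opening: 0.0261
```

```bash
python3 - <<'E'
from path import *
from plant import *
delta([[.45,-.05,.42],[.45,.25,.42],[.444,.378,.20]],-84)
s=snapshot("side"); np.savez("pics/side6.npz",**s)
P=w2b(cloud(s))*1000
# hatch plane: pts above ledge, near bin
m=(abs(P[...,1])<92)&(abs(P[...,1])>40)&(P[...,2]>175)&(P[...,2]<315)&(P[...,0]>0)&(P[...,0]<100)
q=P[m]; A=np.c_[q[:,2],np.ones(len(q))]; r=np.linalg.lstsq(A,q[:,0],rcond=None)[0]; print(len(q),"lean deg",np.degrees(np.arctan(r[0])))
cv2.imwrite("pics/side6.png",cv2.resize(cv2.cvtColor(s["frame"],cv2.COLOR_RGB2BGR)[60:260,180:380],(600,600),interpolation=cv2.INTER_CUBIC))
E
```

```text
d [-0.0104  0.2186  0.0581] spin -0.1
d [-0.3089  0.1879  0.0582] spin -0.1
d [-0.4369  0.1824  0.2782] spin -0.1
at [ 0.6681 -0.038   0.4798] [-1.7956e+02 -2.0000e-02 -8.4120e+01] t 11.5 F [ 1.2 -0.   0.3] open 0.0261 q1,q6 [13.4 -7.6]
1383 lean deg 7.851927347343975
```

View pics/side6.png

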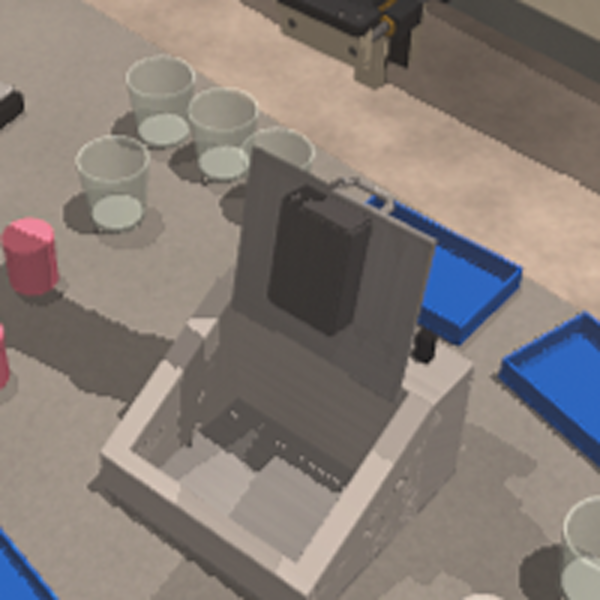

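```bash
python3 - <<'E'
from path import *
s=load("side6"); P=w2b(cloud(s))*1000
m=(abs(P[...,1])<90)&(abs(P[...,1])>42)&(P[...,2]>185)&(P[...,2]<310)&(P[...,0]>10)&(P[...,0]<90)
q=P[m]
for i in range(5):
    A=np.c_[q[:,2],q[:,1],np.ones(len(q))]; r=np.linalg.lstsq(A,q[:,0],rcond=None)[0]; e=q[:,0]-A@r; q=q[abs(e)<2.5*e.std()]
print(len(q),r,e.std(),np.degrees(np.arctan(r[0])))
for th in(126,128,130):
    d,n,_,_=hatch(th,90); 
    for y in(-.095,.095):
        for L,t in((170,0),(170,-6)):
            X=(H+L*d+t*n)/1e3; print(th,y,t,(proj(s,b2w([[X[0],y,X[1]]]))-[180,60]+.5)*3)
o=cv2.resize(cv2.cvtColor(s["frame"],cv2.COLOR_RGB2BGR)[100:150,255:335],(800,500),interpolation=cv2.INTER_CUBIC)
for th,c in((126,(0,255,0)),(128,(255,0,0)),(130,(0,0,255))):
    d,n,_,_=hatch(th,90)
    for t in(0,-6):
        X=(H+170*d+t*n)/1e3; pp=(proj(s,b2w([[X[0],y,X[1]] for y in(-.095,.095)]))-[255,100]+.5)*10
        cv2.line(o,*[tuple(int(v) for v in k) for k in pp],c,1)
cv2.imwrite("pics/edge.png",o)
E
```

```text
1096 [ 1.79887958e-01 -3.47404091e-04 -9.50138561e+00] 1.5479081786437119 10.197755531088145
126 -0.095 0 [[430.38834226 243.00581355]]
126 -0.095 -6 [[426.16088384 246.31173112]]
126 0.095 0 [[248.46069946 147.62827918]]
126 0.095 -6 [[244.00762399 150.41924611]]
128 -0.095 0 [[434.52193831 239.85950051]]
128 -0.095 -6 [[430.36473374 242.93588949]]
128 0.095 0 [[252.8303063  144.98514812]]
128 0.095 -6 [[248.42204375 147.55458855]]
130 -0.095 0 [[438.58284542 236.94120897]]
130 -0.095 -6 [[434.50184748 239.78532286]]
130 0.095 0 [[257.15203058 142.56179868]]
130 0.095 -6 [[252.79508394 144.90761775]]
```

View pics/edge.png

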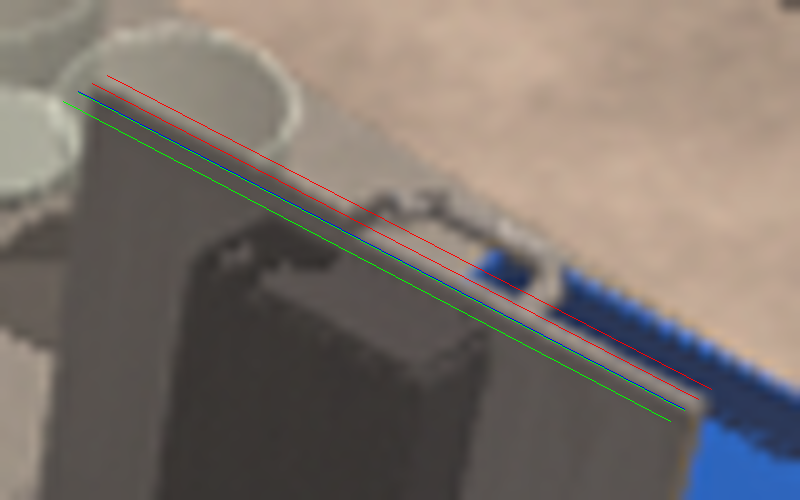

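A robust plane fit gives a lean of 10.2°, so the hatch is fully open, with its top edge matching the 128–130° lines. Next is the low tin, cross-checked with the side camera. I'll go around its neighbours with the jaw axis at -60°.

```bash
python3 - <<'E'
from h import *
s=load("side0"); P=cloud(s)
c=P.reshape(-1,3); m=(np.hypot(c[:,0]-.444,c[:,1]-.378)<.045)&(c[:,2]>.06)&(c[:,2]<.072)
print(m.sum(),cv2.minEnclosingCircle((c[m][:,:2]*1000).astype(np.float32)),c[m].mean(0))
t=load("top0"); P=cloud(t); c=P.reshape(-1,3); m=(np.hypot(c[:,0]-.444,c[:,1]-.378)<.045)&(c[:,2]>.06)&(c[:,2]<.07)
print(m.sum(),c[m].mean(0))
delta([[.45,-.05,.42],[.46,.25,.30],[.443,.378,.24]],-150)
E
```

```text
190 ((445.2110290527344, 375.57342529296875), 33.729923248291016) [0.44166151 0.37434342 0.06554252]
381 [0.44371811 0.37806885 0.06478964]
d [-0.0101  0.218   0.0562] spin 65.9
d [-0.3074  0.1778  0.1764] spin 65.9
d [-0.4365  0.1818  0.2364] spin 65.9
at [ 0.6676 -0.0377  0.4771] [-1.7977e+02  1.0000e-02 -8.4110e+01] t 11.55 F [ 0.6 -0.4 -1.3] open 0.0264 q1,q6 [13.4 -7.6]
```

>>> play_rows(series=[[30, -0.307, 0.178, 0, 66], [30, -0.307, 0.178, 0, 66], [30, -0.307, 0.178, 0, 66], [60, -0.307, 0.178, 0, 66], [100, -0.307, 0.178, 0, 66], [100, -0.307, 0.178, 0, 66], [100, -0.307, 0.178, 0, 66], [100, -0.436, 0.182, 0.1, 66], [100, -0.436, 0.182, 0.2, 66], [100, -0.436, 0.182, 0.236, 66]])

```text
clock: 12.55
tool_pos: [0.4554, 0.3158, 0.3611]
orientation: [180.0, 0.1, -150.1]
force: [0.3, 0.4, -1.4]
opening: 0.0769
```

```bash
python3 - <<'E'
from h import *
delta([[.443,.3765,.24]],-150)
E
```

```text
d [-0.0194  0.0587  0.1211] spin -0.1
at [0.4554 0.3158 0.3611] [ 1.7995e+02  6.0000e-02 -1.5012e+02] t 12.55 F [ 0.3  0.4 -1.4] open 0.0769 q1,q6 [  55.  -115.1]
```

>>> play_rows(series=[[100, -0.019, 0.059, 0.05, 0], [100, -0.019, 0.059, 0.1, 0], [100, -0.019, 0.059, 0.121, 0], [100, -0.019, 0.059, 0.121, 0], [100, -0.019, 0.059, 0.121, 0]])

```text
clock: 13.05
tool_pos: [0.4435, 0.3744, 0.2416]
orientation: [-179.9, -0.1, -150.1]
force: [0.2, 0.3, 1.3]
opening: 0.0874
```

```bash
python3 - <<'E'
from h import *
from plant import *
delta([[.443,.3765,.16],[.443,.3765,.115]],-150)
s=snapshot("side"); 
cv2.imwrite("pics/side7.png",cv2.resize(cv2.cvtColor(s["frame"],cv2.COLOR_RGB2BGR)[60:210,90:240],(600,600),interpolation=cv2.INTER_CUBIC))
o=get_obs(); s=snapshot("wrist"); T=np.eye(4);T[:3,:3]=Rt(o);T[:3,3]=o["tool_pos"]; s["T"]=T@s["tool_from_camera"]; np.savez("pics/w3.npz",**s)
cv2.imwrite("pics/w3.png",cv2.resize(cv2.cvtColor(s["frame"],cv2.COLOR_RGB2BGR),(800,600)))
E
```

```text
d [-0.0008  0.0023  0.0816] spin -0.1
d [-0.0008  0.0023  0.1266] spin -0.1
at [0.4435 0.3744 0.2416] [-1.7990e+02 -1.0000e-01 -1.5008e+02] t 13.05 F [0.2 0.3 1.3] open 0.0874 q1,q6 [  59.5 -119.6]
```

View pics/side7.png

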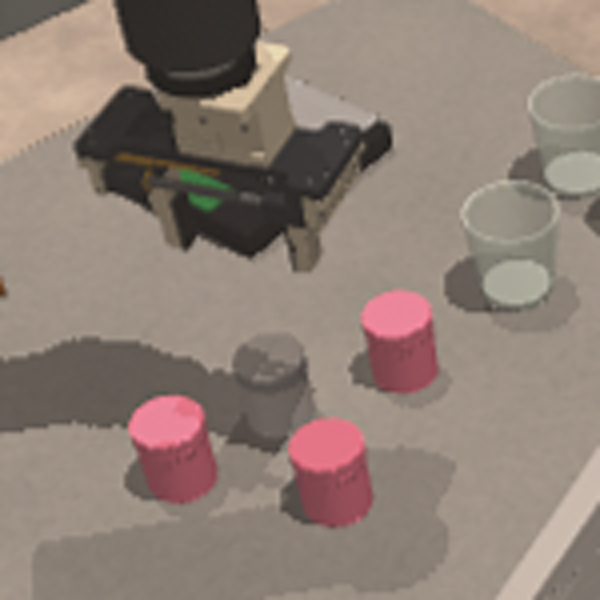

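View pics/w3.png

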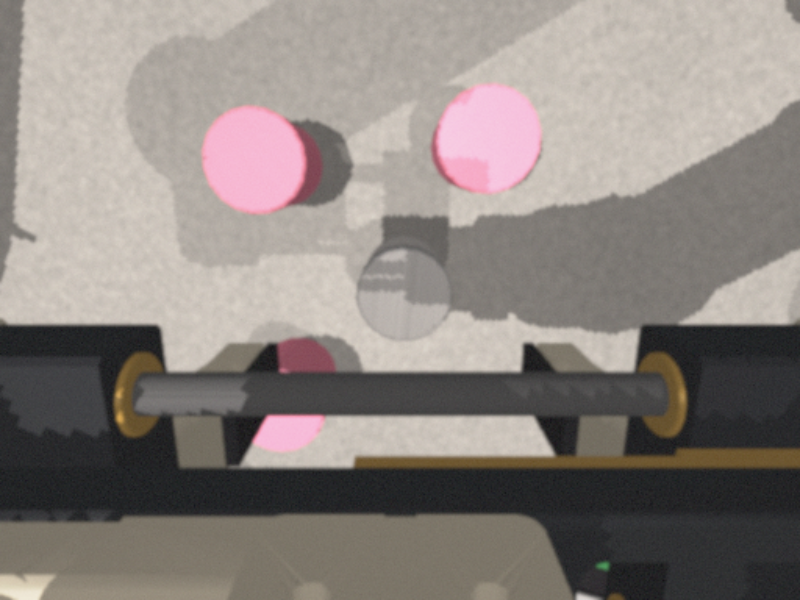

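The grey tin is at (404,293) in the wrist view, centred between the fingers, with the pink tins off to the sides. A quick refinement from the wrist depth:

```bash
python3 - <<'E'
from h import *
s=load("w3"); c=cloud(s,s["T"]).reshape(-1,3)
m=(np.hypot(c[:,0]-.443,c[:,1]-.376)<.042)&(c[:,2]>.061)&(c[:,2]<.071)
q=c[m]; print(m.sum(),cv2.minEnclosingCircle((q[:,:2]*1000).astype(np.float32)),q.mean(0),(np.percentile(q,1,0)+np.percentile(q,99,0))/2)
E
```

```text
2873 ((445.4814147949219, 379.1136169433594), 28.97972869873047) [0.4446686  0.37845141 0.06654317] [0.44518264 0.37880664 0.0662965 ]
```

>>> play_rows(series=[[100, -0.003, 0.0015, 0.045, 0], [100, -0.003, 0.0015, 0.085, 0], [100, -0.003, 0.0015, 0.115, 0], [100, -0.003, 0.0015, 0.125, 0], [100, -0.003, 0.0015, 0.125, 0], [100, -0.003, 0.0015, 0.125, 0]])

```text
clock: 13.75
tool_pos: [0.4463, 0.3785, 0.1191]
orientation: [179.9, 0.2, -150.1]
force: [0.3, -1.0, 0.7]
opening: 0.0876
```

```bash
python3 - <<'E'
from h import *
delta([[.445,.3785,.115]],-150)
E
```

```text
d [0.0011 0.0007 0.0041] spin -0.1
at [0.4463 0.3785 0.1191] [ 179.93    0.18 -150.1 ] t 13.75 F [ 0.3 -1.   0.7] open 0.0876 q1,q6 [  59.5 -119.6]
```

>>> play_rows(series=[[100, 0.001, 0.0005, 0.002, 0], [100, 0.001, 0.0005, 0.002, 0]])

```text
clock: 13.95
tool_pos: [0.4444, 0.3779, 0.1161]
orientation: [179.9, 0.1, -150.1]
force: [-0.3, -0.1, 1.0]
opening: 0.0876
```

>>> play_rows(series=[[50, 0, 0, 0, 0], [50, 0, 0, 0, 0], [50, 0, 0, 0, 0], [50, 0, 0, 0, 0], [50, 0, 0, 0, 0]])

```text
clock: 14.45
tool_pos: [0.4441, 0.3775, 0.1147]
orientation: [-180.0, -0.0, -150.1]
force: [-0.9, 0.1, 0.4]
opening: 0.0542
```

>>> play_rows(series=[[0, 0, 0, 0, 0], [0, 0, 0, 0, 0], [0, 0, 0, 0, 0]])

```text
clock: 14.75
tool_pos: [0.4441, 0.3774, 0.1147]
orientation: [180.0, -0.0, -150.1]
force: [0.2, 1.3, 0.2]
opening: 0.0544
```

>>> play_rows(series=[[0, 0, 0, -0.01, 0], [0, 0, 0, -0.03, 0], [0, 0, 0, -0.05, 0], [0, 0, 0, -0.05, 0]])

```text
clock: 15.15
tool_pos: [0.4451, 0.3785, 0.1679]
orientation: [179.9, 0.3, -150.1]
force: [0.1, 0.0, -1.4]
opening: 0.0546
```

```bash
python3 - <<'E'
from h import *
from plant import *
delta([[.46,.25,.30]],-174)
s=snapshot("side"); 
cv2.imwrite("pics/side8.png",cv2.resize(cv2.cvtColor(s["frame"],cv2.COLOR_RGB2BGR)[60:210,90:240],(600,600),interpolation=cv2.INTER_CUBIC))
E
```

```text
d [ 0.0506 -0.1186 -0.1325] spin 23.9
at [0.4451 0.3785 0.1679] [ 179.9     0.26 -150.08] t 15.15 F [ 0.1  0.  -1.4] open 0.0546 q1,q6 [  59.6 -119.7]
```

View pics/side8.png

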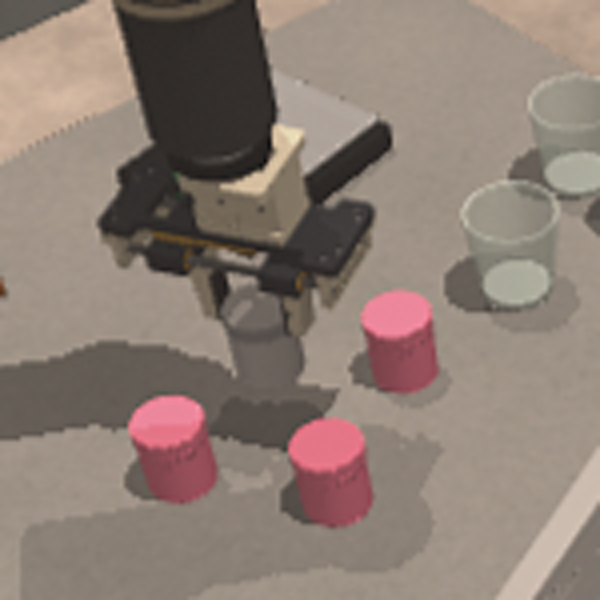

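The tin is held upright and clear of the table, and the neighbours are undisturbed. Carrying it across at modest speed.

>>> play_rows(series=[[0, 0, 0, -0.03, 0], [0, 0, 0, -0.06, 0], [0, 0.005, -0.01, -0.09, 4], [0, 0.015, -0.03, -0.12, 8], [0, 0.027, -0.06, -0.135, 12], [0, 0.04, -0.09, -0.135, 16], [0, 0.05, -0.118, -0.135, 20], [0, 0.05, -0.118, -0.135, 24], [0, 0.05, -0.118, -0.135, 24]])

```text
clock: 16.1
tool_pos: [0.4594, 0.2491, 0.2991]
orientation: [-180.0, -0.1, -174.3]
force: [-0.3, -0.2, -1.6]
opening: 0.0544
```

```bash
python3 - <<'E'
from h import *
delta(b2w([[-.084,0,.28],[-.084,0,.1207]]),-174.02)
E
```

```text
d [ 0.0089 -0.3074  0.0192] spin -0.2
d [ 0.0087 -0.3074  0.1785] spin -0.2
at [0.4594 0.2491 0.2991] [-1.7998e+02 -5.0000e-02 -1.7426e+02] t 16.1 F [-0.3 -0.2 -1.6] open 0.0544 q1,q6 [  50.  -134.2]
```

>>> play_rows(series=[[0, 0.001, -0.035, 0, -0.2], [0, 0.002, -0.075, 0, -0.2], [0, 0.003, -0.115, 0, -0.2], [0, 0.005, -0.155, 0, -0.2], [0, 0.006, -0.195, 0, -0.2], [0, 0.008, -0.235, 0.005, -0.2], [0, 0.009, -0.27, 0.01, -0.2], [0, 0.009, -0.295, 0.019, -0.2], [0, 0.009, -0.307, 0.019, -0.2], [0, 0.009, -0.307, 0.019, -0.2]])

```text
clock: 17.1
tool_pos: [0.4821, -0.0569, 0.2801]
orientation: [-180.0, -0.1, -173.9]
force: [0.1, 0.2, -1.7]
opening: 0.0549
```

>>> play_rows(series=[[0, 0, 0, 0, 0], [0, 0, 0, 0, 0]])

```text
clock: 17.3
tool_pos: [0.4823, -0.0552, 0.2809]
orientation: [180.0, 0.0, -173.8]
force: [-0.2, -0.0, -2.8]
opening: 0.054
```

```bash
python3 - <<'E'
from h import *
from plant import *
delta(b2w([[-.084,0,.1207]]),-174.02)
s=snapshot("side"); 
cv2.imwrite("pics/side9.png",cv2.resize(cv2.cvtColor(s["frame"],cv2.COLOR_RGB2BGR)[60:260,180:380],(600,600),interpolation=cv2.INTER_CUBIC))
s=snapshot("top"); 
cv2.imwrite("pics/top9.png",cv2.resize(cv2.cvtColor(s["frame"],cv2.COLOR_RGB2BGR)[100:260,190:350],(600,600),interpolation=cv2.INTER_CUBIC))
E
```

```text
d [ 0.0014 -0.0024  0.1602] spin 0.2
at [ 0.4823 -0.0552  0.2809] [ 1.7999e+02  2.0000e-02 -1.7383e+02] t 17.3 F [-0.2 -0.  -2.8] open 0.054 q1,q6 [  16.7 -100.6]
```

View pics/side9.png

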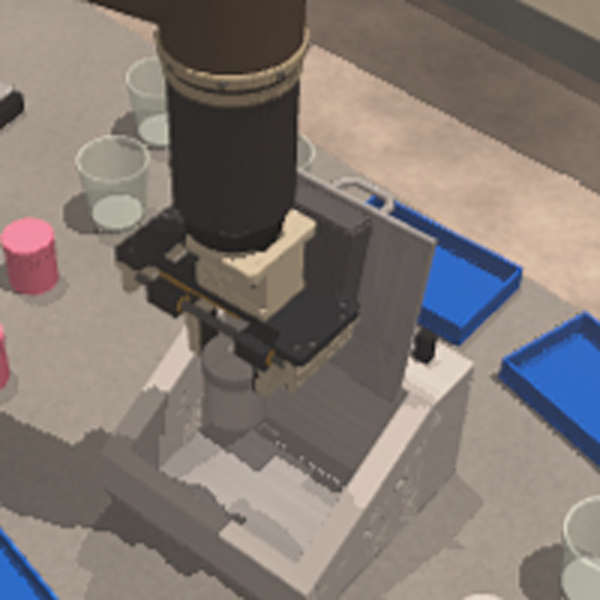

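View pics/top9.png

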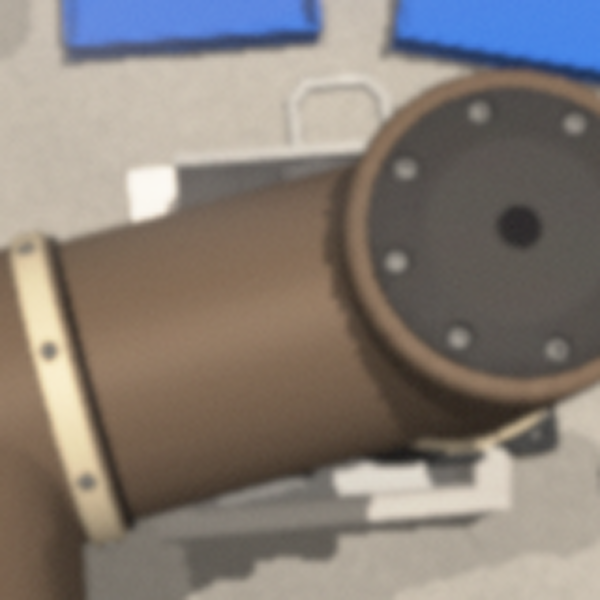

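```bash
python3 - <<'E'
from h import *
from plant import *
for n in("side","top"):
    s=snapshot(n); B=w2b(cloud(s))*1000; q=B.reshape(-1,3)
    # arm points: above z 335 near bin
    m=(q[:,2]>300)&(abs(q[:,0]+84)<200)&(abs(q[:,1])<200); q=q[m]
    for z0 in range(300,700,25):
        w=q[(q[:,2]>=z0)&(q[:,2]<z0+25)]
        if len(w)>5: print(n,z0,len(w),"x",np.percentile(w[:,0],[1,99]).round(),"y",np.percentile(w[:,1],[1,99]).round())
E
```

```text
side 300 1793 x [-122.   73.] y [-94.  96.]
side 325 468 x [-120.  -46.] y [-92.  95.]
side 350 161 x [-122.  -57.] y [-49.  16.]
side 375 493 x [-123.  -46.] y [-49.  18.]
side 400 234 x [-130.  -59.] y [-44.  29.]
side 425 367 x [-130.  -60.] y [-44.  27.]
side 450 396 x [-130.  -63.] y [-44.  30.]
side 475 416 x [-130.  -65.] y [-44.  28.]
side 500 409 x [-130.  -60.] y [-45.  28.]
side 525 519 x [-134.  -56.] y [-49.  44.]
side 550 729 x [-156.  -60.] y [-46. 164.]
side 575 1146 x [-192.  -67.] y [-46. 143.]
side 600 1724 x [-252.  -68.] y [-46. 137.]
side 625 2435 x [-276.  -71.] y [-46. 192.]
side 650 1862 x [-280.  -42.] y [-44. 161.]
side 675 580 x [-283. -187.] y [105. 165.]
top 300 577 x [-122.   81.] y [-92.  94.]
top 375 10 x [-122. -119.] y [-46. -29.]
top 400 18 x [-129. -124.] y [-6. 22.]
top 425 25 x [-129. -125.] y [-8. 22.]
top 450 24 x [-129. -126.] y [-4. 19.]
top 475 11 x [-129. -127.] y [ 7. 16.]
top 525 87 x [-134. -125.] y [-27.  19.]
top 550 30 x [-131. -129.] y [-10.  13.]
top 575 153 x [-159. -130.] y [ -8. 133.]
top 600 2200 x [-176.  -51.] y [  6. 195.]
top 625 9256 x [-221.  -66.] y [ 21. 198.]
top 650 9740 x [-256.  -40.] y [-41. 198.]
top 675 4704 x [-273. -185.] y [109. 199.]
```

The arm clears the open hatch: the knee ends at z ≥ 0.365 against the hatch top at 0.324, and the barrel is at x < -30. Lowering, with the last part slow.

>>> play_rows(series=[[0, 0.001, -0.001, 0.03, 0.1], [0, 0.001, -0.001, 0.065, 0.1], [0, 0.001, -0.001, 0.1, 0.1], [0, 0.001, -0.001, 0.125, 0.1], [0, 0.001, -0.001, 0.14, 0.1], [0, 0.001, -0.001, 0.15, 0.1], [0, 0.001, -0.001, 0.15, 0.1], [0, 0.001, -0.001, 0.15, 0.1]])

```text
clock: 18.3
tool_pos: [0.4818, -0.057, 0.1313]
orientation: [-180.0, 0.0, -174.0]
force: [-0.3, 0.0, -1.6]
opening: 0.0543
```

```bash
python3 - <<'E'
from h import *
from plant import *
delta(b2w([[-.084,0,.1207]]),-174.02)
s=snapshot("side"); 
cv2.imwrite("pics/side10.png",cv2.resize(cv2.cvtColor(s["frame"],cv2.COLOR_RGB2BGR)[120:270,200:350],(600,600),interpolation=cv2.INTER_CUBIC))
E
```

```text
d [ 0.0006 -0.0006  0.0106] spin 0.0
at [ 0.4818 -0.057   0.1313] [-1.7999e+02  4.0000e-02 -1.7398e+02] t 18.3 F [-0.3  0.  -1.6] open 0.0543 q1,q6 [  16.6 -100.5]
```

View pics/side10.png

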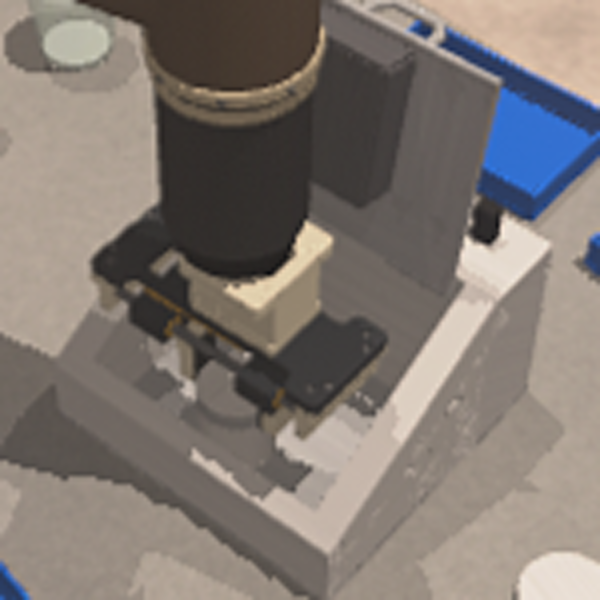

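>>> play_rows(series=[[0, 0, 0, 0.003, 0], [0, 0, 0, 0.005, 0], [0, 0, 0, 0.007, 0], [0, 0, 0, 0.008, 0], [0, 0, 0, 0.008, 0], [0, 0, 0, 0.008, 0]])

```text
clock: 18.95
tool_pos: [0.4812, -0.0573, 0.1227]
orientation: [-180.0, -0.0, -174.0]
force: [-0.3, -0.5, -2.4]
opening: 0.0544
```

>>> play_rows(series=[[0, 0, 0, 0.001, 0], [0, 0, 0, 0.001, 0], [0, 0, 0, 0.001, 0]])

```text
clock: 19.25
tool_pos: [0.4812, -0.0572, 0.1217]
orientation: [-180.0, -0.0, -174.0]
force: [0.6, -1.1, -3.1]
opening: 0.0543
```

>>> play_rows(series=[[0, 0, 0, 0.001, 0], [0, 0, 0, 0.001, 0], [0, 0, 0, 0.001, 0]])

```text
clock: 19.55
tool_pos: [0.4812, -0.0572, 0.1207]
orientation: [180.0, -0.0, -174.0]
force: [-0.6, -0.8, -2.2]
opening: 0.0543
```

>>> play_rows(series=[[0, 0, 0, 0.001, 0], [0, 0, 0, 0.001, 0], [0, 0, 0, 0.001, 0]])

```text
clock: 19.85
tool_pos: [0.4813, -0.0573, 0.1206]
orientation: [-180.0, 0.0, -174.0]
force: [-4.2, 1.1, 8.5]
opening: 0.0543
```

The tin touched the floor at TCP z 0.1206, as predicted, and the force reads +8 N. Release and rise.

>>> play_rows(series=[[66, 0, 0, -0.0005, 0], [75, 0, 0, -0.0005, 0], [85, 0, 0, -0.0005, 0], [85, 0, 0, -0.0005, 0], [85, 0, 0, -0.0005, 0]])

```text
clock: 20.35
tool_pos: [0.4812, -0.0572, 0.1201]
orientation: [-180.0, -0.0, -174.0]
force: [-0.5, -0.3, 0.2]
opening: 0.0742
```

>>> play_rows(series=[[85, 0, 0, -0.01, 0], [85, 0, 0, -0.03, 0], [85, 0, 0, -0.06, 0], [85, 0, 0, -0.1, 0], [85, 0, 0, -0.15, 0], [85, 0, 0, -0.2, 0]])

```text
clock: 20.95
tool_pos: [0.4805, -0.0575, 0.3229]
orientation: [-180.0, 0.0, -174.0]
force: [1.3, 0.4, -0.4]
opening: 0.0746
```

>>> play_rows(series=[[85, 0.02, 0.04, 0, 0], [85, 0.02, 0.09, 0, 0], [85, 0.02, 0.14, 0, 0], [85, 0.02, 0.19, 0, 0], [85, 0.02, 0.24, 0, 0], [85, 0.02, 0.28, 0, 0], [85, 0.02, 0.28, 0, 0]])

```text
clock: 21.65
tool_pos: [0.4317, 0.2229, 0.3208]
orientation: [180.0, 0.0, -173.8]
force: [0.4, -0.8, -1.0]
opening: 0.0744
```

```bash
python3 - <<'E'
from h import *
from plant import *
delta(b2w([[-.084,0,.1207]]),-174.02)
for n in("side","top"):
    s=snapshot(n); np.savez(f"pics/{n}11.npz",**s)
    cv2.imwrite(f"pics/{n}11.png",cv2.cvtColor(s["frame"],cv2.COLOR_RGB2BGR))
E
```

```text
d [-0.0188 -0.2844  0.1999] spin 0.2
at [0.4317 0.2229 0.3208] [ 1.7997e+02  3.0000e-02 -1.7379e+02] t 21.65 F [ 0.4 -0.8 -1. ] open 0.0744 q1,q6 [  50.6 -134.4]
```

View pics/side11.png

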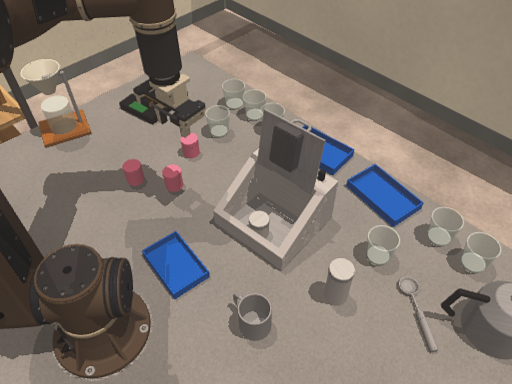

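View pics/top11.png

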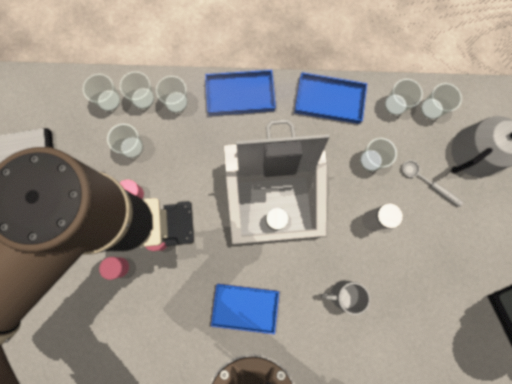

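The tin stands in the bin: top (277,218), side (259,222). The hatch is open, and the tall tin at top (390,217) and the cups at (125,140) and (378,155) are at their original pixels. A numeric check of the tin and hatch:

```bash
python3 - <<'E'
from h import *
for n in("side11","top11"):
    s=load(n); B=w2b(cloud(s))*1000; q=B.reshape(-1,3)
    m=(np.hypot(q[:,0]+84,q[:,1])<40)&(q[:,2]>62)&(q[:,2]<82); w=q[m]
    r=np.linalg.lstsq(np.c_[w[:,:2],np.ones(len(w))],w[:,2],rcond=None)[0]
    print(n,m.sum(),"tin top",w.mean(0).round(1),cv2.minEnclosingCircle(w[:,:2].astype(np.float32)),"tilt",np.degrees(np.arctan(np.hypot(*r[:2]))).round(1))
s=load("side11"); P=w2b(cloud(s))*1000
m=(abs(P[...,1])<90)&(abs(P[...,1])>42)&(P[...,2]>185)&(P[...,2]<310)&(P[...,0]>10)&(P[...,0]<90); q=P[m]
for i in range(5):
    A=np.c_[q[:,2],q[:,1],np.ones(len(q))]; r=np.linalg.lstsq(A,q[:,0],rcond=None)[0]; e=q[:,0]-A@r; q=q[abs(e)<2.5*e.std()]
print("lean",np.degrees(np.arctan(r[0])),len(q))
for n in("top","side"):
    d=cv2.absdiff(load(n+"0")["frame"],load(n+"11")["frame"]).mean(2)
    for k,(u,v) in (dict(tall=(390,217),cup1=(378,155),cup0=(125,140)) if n=="top" else dict(tall=(340,282),cup1=(382,245),cup0=(218,122))).items(): print(n,k,d[v-18:v+19,u-18:u+19].mean().round(1))
E
```

```text
side11 301 tin top [-87.6  -2.   71.4] ((-90.10725402832031, -1.4642115831375122), 33.24785614013672) tilt 3.6
top11 384 tin top [-85.9   2.4  70.1] ((-90.28828430175781, 1.5535664558410645), 34.24482727050781) tilt 2.0
lean 10.150994376011257 1091
top tall 18.3
top cup1 19.6
top cup0 19.1
side tall 9.7
side cup1 10.2
side cup0 11.5
```

```bash
python3 - <<'E'
from h import *
for n in("top","side"):
    a,b=[cv2.GaussianBlur(cv2.cvtColor(load(n+i)["frame"],cv2.COLOR_RGB2GRAY).astype(np.float32),(0,0),.8) for i in("0","11")]
    for k,(u,v) in (dict(tall=(390,217),cup1=(378,155),cup0=(125,140),ref_tray=(330,98)) if n=="top" else dict(tall=(340,282),cup1=(382,245),cup0=(218,122),ref_tray=(384,194))).items():
        sl=np.s_[v-24:v+24,u-24:u+24]; print(n,k,cv2.phaseCorrelate(a[sl].copy(),b[sl].copy(),cv2.createHanningWindow((48,48),cv2.CV_32F)))
from plant import close_job,get_obs
print(get_obs()["clock"]); print(close_job())
E
```

```text
top tall ((-0.2751930640868139, 0.06688705212473067), 0.9363416420916716)
top cup1 ((-0.11878623839209368, -0.08989670494413815), 0.9690818010518948)
top cup0 ((-0.12565449665963513, -0.013027299612755172), 0.9839862556093268)
top ref_tray ((-0.06664754802428519, -0.16654707056061469), 1.0190601986315515)
side tall ((0.008587394270012538, 0.02668818417741292), 0.9858615993418627)
side cup1 ((0.009715954937068005, 0.006027919105559221), 0.9910829679833518)
side cup0 ((-0.13206433201199275, -0.05165835813410524), 0.8619395995305644)
side ref_tray ((0.06696254976762361, -0.06880692641623654), 1.0441019261876743)
21.75
the job is handed in; nothing more can be done
None
```

The low tin is standing upright on the bin's floor, the hatch is fully open at its stop, and the job was handed in at about 22 s with the gripper clear.

- **Ring and hatch:** I flipped the ring up with the closed fingers while the hatch was shut, then gripped its bar and swung the hatch to its stop, where the force rose to about 34 N. After release, the hatch leaned 10.2° past upright.
- **Tin:** I took the grey low tin from among the pink ones and lowered it until the floor pushed back with about 8 N. I then opened the jaws and rose clear.
- **Last checks:**
  - **Tin:** its top is at 70–71 mm, which fits 6 mm of floor plus 66 mm of tin. It stands near x −86, y 0 in the bin's frame.
  - **Hatch:** its lean is still 10.15°.
  - **Tall tin and both cups:** they shifted less than 0.3 px between the first and last pictures.
- **Checks that disagreed:**
  - **Hatch lean:** a first rough fit gave 7.9°; a fit with outliers removed gave 10.2°.
  - **Tin tilt:** plane fits to the tin's top read 2–4°, which I put down to depth noise since the top height matches an upright tin.
  - **Raw image difference:** it was about 10–20 grey levels around the cups and tall tin, so I relied on the shift measurement instead.

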